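# Load the paint drying rack and set its air and heat

### The arm

A 6-joint arm with a two-finger parallel gripper is mounted at the origin on the work surface. World frame = base frame: x ahead of the robot, y to its left, z up, the work surface at z = 0. Lengths are in m, angles in rad, forces in N, time in s.
With the tool pointing down it reaches from about 0.275 to 0.75 m from the base axis. Payload 10.2 kg.
Tool frame: the origin (TCP) lies midway between the tips of the shut fingers; the grasp point (between the pads) lies 19 mm behind it; z points along the fingers, y is the line along which they close (so a half turn about z gives the same grasp; the last joint's range is limited). The gripper opens to 85 mm and grips with 20 to 120 N. Pads are 22 mm wide; open, the fingers measure 114 mm over their backs; the gripper's body (76 mm by 85 mm) begins 54 mm behind the grasp point. The pads swing forward as they close: fully open they stand 13 mm farther back than shut.
Start: joints at [-1.513, 0.313, 1.498, -0, 1.331, -0.223], TCP at [0.145, -0.504, 0.231] pointing down, gripper open.
Joint ranges: [-2.94, 2.94], [-0.97, 2.17], [0.19, 2.56], [-1.23, 4.37], [0.02, 3.11], [-2.88, 2.88]. Speed limits (rad/s): [2.39, 2.39, 3.01, 3.14, 3.14, 3.14].

### API

Orientations are given as a unit quaternion [w, x, y, z].
In Python, from station import env, viewer, ticket gives the robot as it stands.
- The arm moves only by the tool play_rows, never from a script. Its argument "commands" is a list of rows, each an object with "travel": the shift along the tool's x, y, z as a fraction of full scale, a list of three; "twist": the turn about the tool's z as a fraction of full scale; "gripper": the closure, from -1 (fully open) to 1 (shut). A call has exactly 5 rows; each row shifts and turns the commanded pose from where the row before left it, along the tool's axes as they then stand; what a row does not reach is not made up. Full scale, the value 1, is 0.05 m for a shift and 90 degrees for a turn. A row lasts 1/10 s, in which the tool goes at most 50 mm and 8.59 degrees, less where a joint would pass 70% of its speed; a pose out of reach is approached as far as the arm can. A call with a number of a shift or a turn outside -1 to 1 is refused whole. A call with a gripper value outside its range is refused whole. The fingers move at their own pace and stop on an object; "force" is the grip in N (left out, the last holds). Time passes only in rows, so rows that do not move let the fingers close, or fill a call up. It gives the time, the measured TCP pose, the force, the opening and the grip force at its end, in the units of the state.
- env.get_state(): the state, without advancing time (a new reading comes with each control period).
- viewer.read_camera(name): name is "scene" or "top" or "wrist"; returns a dict with "img" (384x512x3 uint8, red, green, blue), "vfov" (degrees; the focal length in pixels is half the picture's height over the tangent of half this angle, whatever the lens; pixels are square), "cx", "cy" (the principal point, pixels), "dist" ([k1, k2, p1, p2, k3] as OpenCV has them; the pictures are not rectified), "T" (4x4, takes a point from camera to world coordinates). Camera axes: x right, y down, z forward; pixel columns grow to the right and rows downward; lengths in m; the calibration is good to about 2 mm. A picture is of the moment at which its call begins. There is no depth.
- ticket.hand_in(): hands the job in; it is judged then, once.
The state is a dict: "time": time; "joints": joint angles; "qvel": joint speeds; "effort": joint torques, N m; "tcp_pos": TCP position; "tcp_rot": TCP orientation; "wrist_force": force on the tool from outside, world axes, zero at the start; "ft_torque": the same for the moment, N m; "grip_width": finger opening in m; "finger_force": force on a finger pad.
Only numpy, scipy, OpenCV 4.12 (cv2) and the standard library are available. Lean on these libraries where they do the work, as an engineer would, in place of code of your own. Each camera call takes 0.05 s, during which the arm holds its last target. There are 200 camera calls.

### The job

Take the dry white sample off the drying rail and stand it on the cork mat, and hang every freshly painted sample astride the rail, over the air grille. Only then slide the blue and the orange air fader each level with the pointer of its own colour, and after that turn the heat knob until its white line points at the red mark. Leave the ramekin and the level where they are.

Things in the scene. Friction and masses are not known exactly. Their poses are not given: they have to be found in the camera images.
- rack: fixed drying rack: grey base 120 (x) by 440 (y) by 20 mm tall with a black air grille in its top, y = -160 to 160 mm. A 12 mm steel rail runs along y over x = 0, its top 132 mm above the origin, between posts at y = +-192 mm. A hung sample's origin is 62.5 mm above the rack's. Origin: centre of the base's underside
- dry: white dry steel sample, 125 mm tall, 180 g, on the rail at the start: two upright panels 46 wide (y), 38 over all and 28 mm apart (x), on feet 60 (x) by 58 (y) mm; inverted V on top between them, apex 72 mm up, sits on the rail. Black grip tab on top, 12 mm thick (x) by 34 wide (y), 77 to 125 mm above the origin: pinch it across its 12 mm. Origin: centre of the underside; z up
- wet1: red freshly painted steel sample, 125 mm tall, 180 g, same shape as the white one: two upright panels 28 mm apart along its x, joined on top. Stands on the bench at the start; absent in some runs. Black grip tab on top, 12 mm thick (x) by 34 wide (y), 77 to 125 mm above the origin: pinch it across its 12 mm. Origin: centre of the underside; z up
- wet2: blue freshly painted steel sample, 125 mm tall, 180 g, same shape as the white one: two upright panels 28 mm apart along its x, joined on top. Stands on the bench at the start; absent in some runs. Black grip tab on top, 12 mm thick (x) by 34 wide (y), 77 to 125 mm above the origin: pinch it across its 12 mm. Origin: centre of the underside; z up
- wet3: yellow freshly painted steel sample, 125 mm tall, 180 g, same shape as the white one: two upright panels 28 mm apart along its x, joined on top. Stands on the bench at the start; absent in some runs. Black grip tab on top, 12 mm thick (x) by 34 wide (y), 77 to 125 mm above the origin: pinch it across its 12 mm. Origin: centre of the underside; z up
- wet4: green freshly painted steel sample, 125 mm tall, 180 g, same shape as the white one: two upright panels 28 mm apart along its x, joined on top. Stands on the bench at the start; absent in some runs. Black grip tab on top, 12 mm thick (x) by 34 wide (y), 77 to 125 mm above the origin: pinch it across its 12 mm. Origin: centre of the underside; z up
- mat: square cork mat lying on the bench, fixed, 110 by 110 mm, 3 mm thick; origin: centre of its underside
- console: grey control box, fixed, 200 mm (x) by 300 mm (y), 40 mm tall; origin: centre of its underside. On top two fader tracks, 40 mm wide, 150 long, 14 tall, run along y about y = -70 mm: the blue fader's at x = -45 mm, the orange one's at x = +45 mm; heat knob at x = 0, y = +85 mm
- fader_near_top (a point): centre of the top face of the blue air fader, the one nearer the robot: a block 28 mm (console x) by 20 mm (console y) by 40 mm tall with a white line across its middle; its top is 94.5 mm above the bench. It slides along the console's y against about 1.5 N of friction and stays where it is left
- fader_near (a joint): travel of the blue air fader in m: 0 at the console's -y end, growing towards the console's +y, up to 0.100
- mark_near: blue pointer, 18 by 5 by 6 mm, lying beside the blue fader's track on its robot side; it marks the setting. Its origin is the middle of its underside, its axes are parallel to the console's; the fader is set when its middle has the same y as the pointer, in the console's frame
- fader_far_top (a point): centre of the top face of the orange air fader, the one farther from the robot: a block 28 mm (console x) by 20 mm (console y) by 40 mm tall with a white line across its middle; its top is 94.5 mm above the bench. It slides along the console's y against about 1.5 N of friction and stays where it is left
- fader_far (a joint): travel of the orange air fader in m: 0 at the console's -y end, growing towards the console's +y, up to 0.100
- mark_far: orange pointer, 18 by 5 by 6 mm, lying beside the orange fader's track on its robot side; it marks the setting. Its origin is the middle of its underside, its axes are parallel to the console's; the fader is set when its middle has the same y as the pointer, in the console's frame
- heat (a joint): angle of the heat knob in rad: 0 with its white pointer line towards the console's -x, growing as it is turned clockwise seen from above, 0 to 3.3
- heat_grip (a point): on the axis of the heat knob at the height to grip, 77 mm above the bench: a black disc 52 mm in diameter with an upright grip bar across it, 49 mm long, 14 mm thick, its top 84 mm above the bench; a white line marks one end of the bar. It turns easily (0.03 N m) about its vertical axis and stays where it is left
- heat_pointer (a point): tip of the knob's white pointer line, 34 mm from the knob's axis; the bar lies along the line from the axis to this point
- heat_target (a point): inner end of the red mark on the heat scale, 34 mm from the knob's axis; the knob is set when the pointer tip is at this point (seen from above)
- ramekin: white ceramic ramekin, 80 mm across, 45 mm tall; not part of the job. Origin: centre of its underside
- level: short orange spirit level, 24 by 200 by 50 mm tall, long side along its y; not part of the job. Origin: centre of its underside
Things that resemble listed ones, but are neither listed nor needed, are in the scene too. There is more than one size of the wet1; the job needs the smallest.

How it is judged:
On the way, in this order (a step that is already met when the one before it is completed fails the run):
1. the white sample stands on the mat and every painted sample hangs on the rail over the grille, with the air faders and the heat knob still about where they were (x of wet1 in the frame of rack between -0.011 and 0.011 m and y of wet1 in the frame of rack between -0.137 and 0.137 m and z of wet1 in the frame of rack between 0.0565 and 0.0685 m and angle between each of wet1, wet2, wet3, wet4's own z axis and vertical below 0.15 rad and x of wet2 in the frame of rack between -0.011 and 0.011 m and y of wet2 in the frame of rack between -0.137 and 0.137 m and z of wet2 in the frame of rack between 0.0565 and 0.0685 m and x of wet3 in the frame of rack between -0.011 and 0.011 m and y of wet3 in the frame of rack between -0.137 and 0.137 m and z of wet3 in the frame of rack between 0.0565 and 0.0685 m and x of wet4 in the frame of rack between -0.011 and 0.011 m and y of wet4 in the frame of rack between -0.137 and 0.137 m and z of wet4 in the frame of rack between 0.0565 and 0.0685 m and x of dry in the frame of mat between -0.05 and 0.05 m and y of dry in the frame of mat between -0.05 and 0.05 m and z of dry in the frame of mat between -0.002 and 0.008 m and angle between dry's own z axis and vertical below 0.1 rad and value of joint each of fader_near, fader_far below 0.035 m and value of joint heat below 0.75 rad), for 0.2 s.
2. both air faders stand level with their pointers, the heat knob still not turned up (y of fader_near_top in the frame of mark_near between -0.004 and 0.004 m and y of fader_far_top in the frame of mark_far between -0.004 and 0.004 m and value of joint heat below 0.75 rad), for 0.2 s.
3. the heat knob points at the red mark (horizontal distance between heat_pointer and heat_target below 0.0042 m), for 0.2 s.
At the end, for the whole second after the job is handed in: white sample upright on the mat, centre within 50 mm of the mat centre along each mat axis; each painted sample upright, seated astride the rail, within 137 mm of the rack centre along it; faders within 4 mm of their pointers; knob pointer within 4.2 mm (7 deg) of the red mark; all at rest (x of wet1 in the frame of rack between -0.011 and 0.011 m and y of wet1 in the frame of rack between -0.137 and 0.137 m and z of wet1 in the frame of rack between 0.0565 and 0.0685 m and angle between each of wet1, wet2, wet3, wet4's own z axis and vertical below 0.15 rad and x of wet2 in the frame of rack between -0.011 and 0.011 m and y of wet2 in the frame of rack between -0.137 and 0.137 m and z of wet2 in the frame of rack between 0.0565 and 0.0685 m and x of wet3 in the frame of rack between -0.011 and 0.011 m and y of wet3 in the frame of rack between -0.137 and 0.137 m and z of wet3 in the frame of rack between 0.0565 and 0.0685 m and x of wet4 in the frame of rack between -0.011 and 0.011 m and y of wet4 in the frame of rack between -0.137 and 0.137 m and z of wet4 in the frame of rack between 0.0565 and 0.0685 m and x of dry in the frame of mat between -0.05 and 0.05 m and y of dry in the frame of mat between -0.05 and 0.05 m and z of dry in the frame of mat between -0.002 and 0.008 m and angle between dry's own z axis and vertical below 0.1 rad and y of fader_near_top in the frame of mark_near between -0.004 and 0.004 m and y of fader_far_top in the frame of mark_far between -0.004 and 0.004 m and horizontal distance between heat_pointer and heat_target below 0.0042 m and linear speed of each of wet1, wet2, wet3, wet4, dry below 0.02 m/s and angular speed of each of wet1, wet2, wet3, wet4, dry below 0.2 rad/s and velocity of joint fader_near between -0.005 and 0.005 m/s and velocity of joint fader_far between -0.005 and 0.005 m/s and velocity of joint heat between -0.05 and 0.05 rad/s); the robot touches nothing.
It fails at once if the ramekin or the level is shoved more than 40 mm from its place (distance of any of ramekin, level from where it was at the start of the episode above 0.04 m).
Of wet1, wet2, wet3, wet4 only 2 to 4 are there at a start; the rules pass over those that are not, and their reading is None.
At some moment in a run one of wet1, wet2, wet3, wet4, dry may be knocked a few centimetres aside while the robot is not near it.
Once in a run the grip may slacken for a moment while it holds something.
It also fails if it takes over 210 s, if anything falls off the work surface, if the arm or the gripper's body presses on something with over 40 N, if the wrist force passes 120 N, or if a joint passes its speed limit or range.

## Working session

There is one attempt and no reset: what is moved stays moved. The work goes in short steps, Python scripts to look and compute and a tool call to move; the robot and the scene stay as the last step left them, time stands still between calls to the robot, and variables do not carry over. Pictures are saved under pics/ and viewed, at most 14 in all, crops included, and the job is handed in when it is done.

Besides the shell and the picture viewer there is one more tool, called after "Emit:" as name([rows], argument=value, ...), one row to a line, values as JSON. play_rows: Moves the arm, as the interface text tells. Shift numbers are shares of 0.05 m and turn numbers shares of 90 degrees, none past 1 either way. Its arguments: {"type":"object","properties":{"commands":{"type":"array"},"force":{"type":"number"}},"required":["commands"]}

```bash
mkdir -p pics; ls; cat > h.py <<'E'
import numpy as np, cv2, pickle
from station import env, viewer, ticket
def shot(name, fn=None):
    c=viewer.read_camera(name)
    if fn:
        cv2.imwrite(f'pics/{fn}.png', c['img'][:,:,::-1]); pickle.dump(c,open(f'pics/{fn}.pkl','wb'))
    return c
def load(fn): return pickle.load(open(f'pics/{fn}.pkl','rb'))
def K(c):
    f=c['img'].shape[0]/2/np.tan(np.radians(c['vfov'])/2)
    return np.array([[f,0,c['cx']],[0,f,c['cy']],[0,0,1.]])
def ray(c,p):
    q=cv2.undistortPoints(np.array([[p]],float),K(c),np.array(c['dist'],float))[0,0]
    T=np.array(c['T']); d=T[:3,:3]@np.array([q[0],q[1],1]); return T[:3,3],d/np.linalg.norm(d)
def onz(c,p,z):
    o,d=ray(c,p); return o+d*(z-o[2])/d[2]
def tri(*cps):
    A=np.zeros((3,3));b=np.zeros(3)
    for c,p in cps:
        o,d=ray(c,p);M=np.eye(3)-np.outer(d,d);A+=M;b+=M@o
    x=np.linalg.solve(A,b)
    return x,[float(np.linalg.norm((np.eye(3)-np.outer(ray(c,p)[1],ray(c,p)[1]))@(x-ray(c,p)[0]))) for c,p in cps]
def proj(c,X):
    T=np.array(c['T']);R=T[:3,:3].T
    return cv2.projectPoints(np.array(X,float).reshape(-1,1,3),cv2.Rodrigues(R)[0],-R@T[:3,3],K(c),np.array(c['dist'],float))[0][:,0]
E
python3 - <<'E'
from h import *
for n in('scene','top'):
    c=shot(n,n+'0'); print(n,c['vfov'],np.round(c['T'],3).tolist())
    cv2.imwrite(f'pics/{n}0b.png',cv2.resize(c['img'][:,:,::-1],(800,600),interpolation=cv2.INTER_CUBIC))
c=shot('wrist','w0');print(np.round(c['T'],3).tolist(),c['vfov'])
s=env.get_state();print(s)
E
```

```text
pics
scene 48.69532048021645 [[0.067, 0.776, -0.627, 1.186], [0.998, -0.063, 0.028, -0.022], [-0.018, -0.628, -0.778, 0.919], [0.0, 0.0, 0.0, 1.0]]
top 47.01894765706463 [[0.063, -0.975, 0.214, 0.266], [-0.998, -0.062, 0.015, 0.006], [-0.001, -0.215, -0.977, 1.188], [0.0, 0.0, 0.0, 1.0]]
[[0.276, -0.911, -0.307, 0.224], [-0.961, -0.262, -0.087, -0.481], [-0.001, 0.319, -0.948, 0.373], [0.0, 0.0, 0.0, 1.0]] 68.43015855464056
{'time': 0.15, 'joints': array([-1.51339749e+00,  3.13335740e-01,  1.49823501e+00, -1.05513233e-05,
        1.33099353e+00, -2.23416312e-01]), 'qvel': array([ 0.0006522 , -0.00075147, -0.0023391 ,  0.00028939,  0.00151903,
        0.00184529]), 'effort': array([ 1.83776763e-03, -4.12368393e+01, -2.59795672e+01, -2.17181660e-04,
        3.23891669e-03, -2.74466450e-08]), 'tcp_pos': array([ 0.14546471, -0.50425504,  0.23086961]), 'tcp_rot': array([-4.84562205e-04,  9.90158747e-01,  1.39947918e-01,  3.51737432e-05]), 'wrist_force': array([-0.36910254,  0.63718591, -0.31612995]), 'ft_torque': array([-0.00931216, -0.01220474,  0.0327204 ]), 'finger_force': 0.0, 'grip_width': 0.0853102859624554}
```

View pics/scene0b.png

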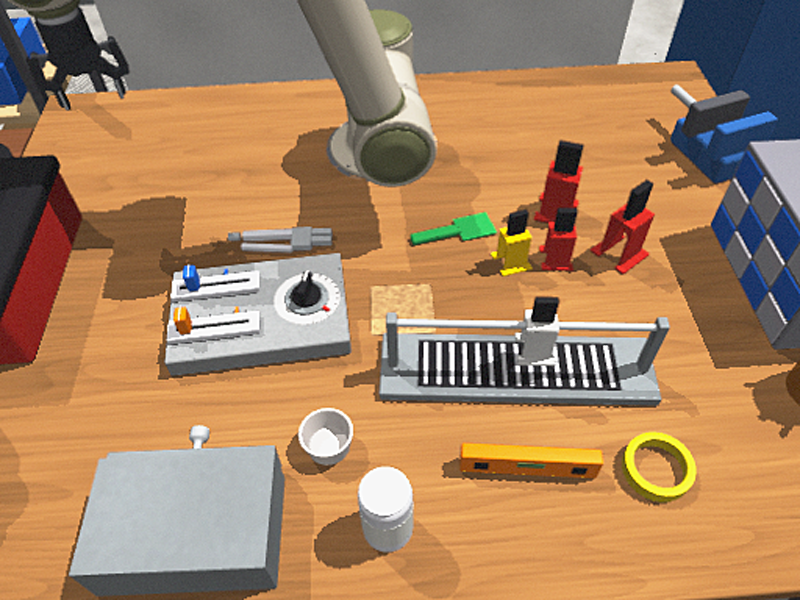

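View pics/top0b.png

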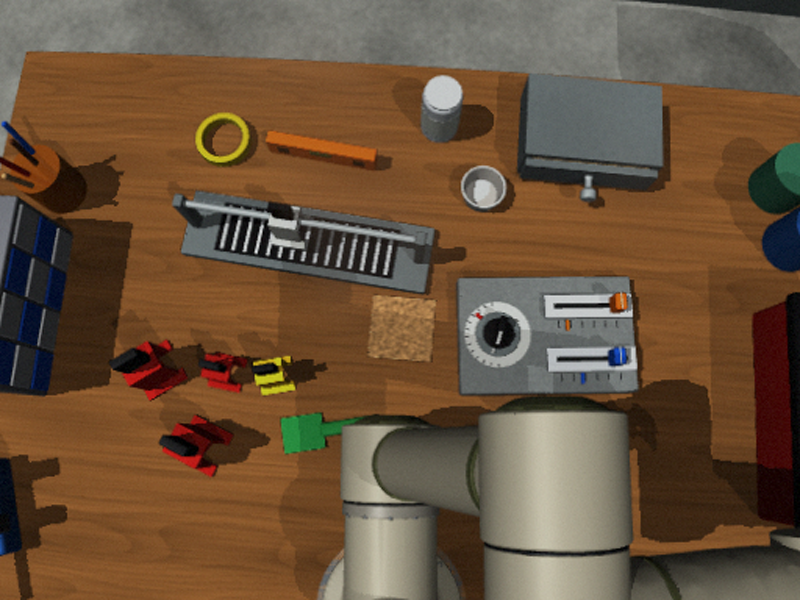

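The scene view shows three red samples, of which the smallest is at about (560,240) in the scene picture and (220,368) in the top picture. It also shows a yellow sample at scene (513,245), and the white sample on the rail at scene (540,335). The mat is at (403,310), and the console faders are at about (190,275) and (183,320). The knob's red mark is at (327,309). There is no blue or green sample; the green item is a brush.

```bash
python3 - <<'E'
from h import *
t=load('top0')['img'];s=load('scene0')['img']
def crop(im,x,y,w,h,k=1): return cv2.resize(im[y:y+h,x:x+w,::-1],(400,300),interpolation=cv2.INTER_CUBIC)
# reds/yellow
a=np.vstack([np.hstack([crop(t,65,205,133,100),crop(s,300,85,133,100)]),np.hstack([crop(t,285,170,133,100),crop(s,100,150,133,100)])])
cv2.imwrite('pics/c1.png',a)
E
```

```text
(no output)
```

View pics/c1.png

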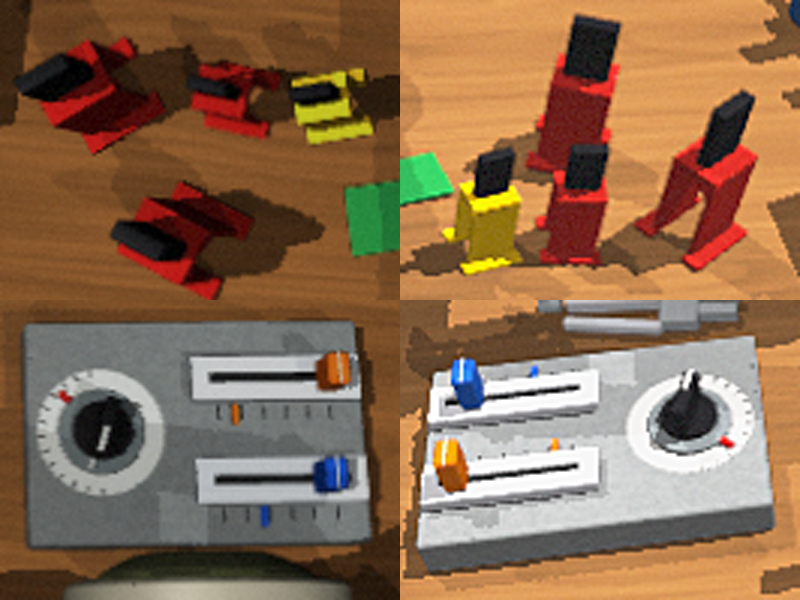

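The zoomed crop confirms the layout. Red and yellow tabs are nearly parallel to the rail, both faders sit at the console's -y end, and the pointers and red mark are clearly visible. Next I crop the rack and mat.

```bash
python3 - <<'E'
from h import *
t=load('top0')['img'];s=load('scene0')['img']
a=np.vstack([cv2.resize(t[115:215,100:300,::-1],(800,300+100)[:2] if 0 else (800,400),interpolation=cv2.INTER_CUBIC)[:300],cv2.resize(s[175:265,230:430,::-1],(800,360),interpolation=cv2.INTER_CUBIC)[:300]])
cv2.imwrite('pics/c2.png',a)
E
```

```text
(no output)
```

View pics/c2.png

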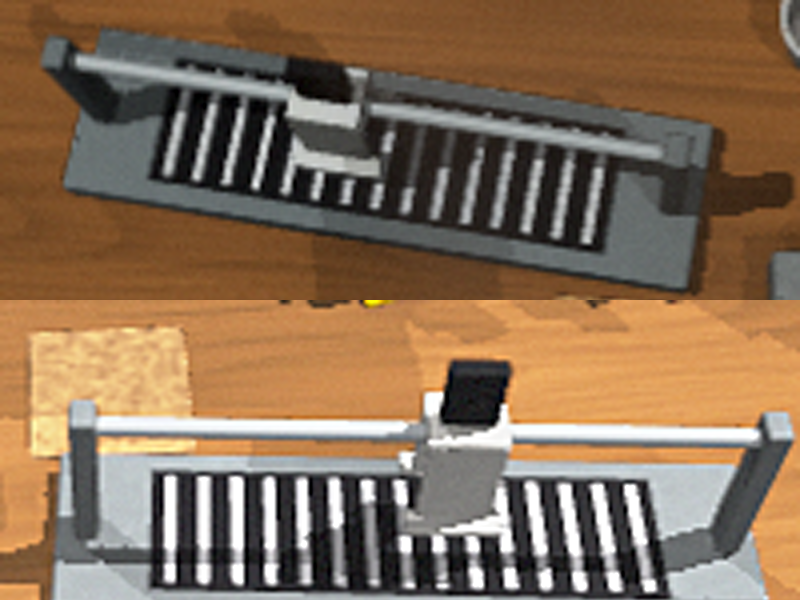

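The rack crop shows the rail ends at top crop (78,63) and (662,152), and scene crop (97,127) and (760,137). The dry tab top is at scene crop (480,65) and top crop (325,63). Now the fits.

```bash
cat > fit.py <<'E'
from h import *
from scipy.optimize import minimize
from scipy.spatial import ConvexHull
def box(x0,x1,y0,y1,z0,z1): return np.array([[x,y,z] for x in(x0,x1) for y in(y0,y1) for z in(z0,z1)])/1000.
PAN=[box(14,19,-23,23,0,77),box(-19,-14,-23,23,0,77),box(-19,19,-23,23,60,77),box(14,30,-29,29,0,4),box(-30,-14,-29,29,0,4)]
TAB=[box(-6,6,-17,17,77,125)]
S=4
def draw(c,p,boxes,img,val,z0=0):
    x,y,a,k=p; R=np.array([[np.cos(a),-np.sin(a),0],[np.sin(a),np.cos(a),0],[0,0,1]])
    for b in boxes:
        q=proj(c,(k*b)@R.T+[x,y,z0]); h=q[ConvexHull(q).vertices]
        cv2.fillConvexPoly(img,np.round((h*S+(S-1)/2)*16).astype(np.int32),val,shift=4)
def render(c,p,z0=0):
    m=np.zeros((384*S,512*S),np.uint8)
    draw(c,p,PAN,m,255,z0); draw(c,p,TAB,m,0,z0)
    return cv2.resize(m,(512,384),interpolation=cv2.INTER_AREA)/255.
def fit(views,p0,z0=0):
    def cost(p): return sum((((render(c,p,z0)-m)**2)[w[1]:w[3],w[0]:w[2]]).sum() for c,m,w in views)
    best=None
    for a in np.radians([-25,0,25]):
        s=np.array([[0,0,0,0],[.02,0,0,0],[0,.02,0,0],[0,0,.3,0],[0,0,0,.15]])+np.array(p0)+[0,0,a,0]
        r=minimize(cost,s[0],method='Nelder-Mead',options=dict(initial_simplex=s,xatol=1e-4,fatol=.05,maxiter=300))
        if best is None or r.fun<best.fun: best=r
    return best
def cmask(c,col):
    h=cv2.cvtColor(c['img'],cv2.COLOR_RGB2HSV).astype(int);H,s_,v=h[...,0],h[...,1],h[...,2]
    if col=='y': return ((H>23)&(H<34)&(s_>170)&(v>70))*1.
    if col=='r': return (((H<5)|(H>175))&(s_>170)&(v>50))*1.
E
python3 - <<'E'
from fit import *
t=load('top0');s=load('scene0')
def tc(x,y):return (100+x/4,115+y/4)
def sc(x,y):return (230+x/4,175+y/4)
A=tri((t,tc(78,63)),(s,sc(760,137)));B=tri((t,tc(662,152)),(s,sc(97,127)))
print('rail',A,B,'len',np.linalg.norm(A[0]-B[0]),'mid',(A[0]+B[0])/2,'yaw',np.degrees(np.arctan2(-(A[0]-B[0])[0],(A[0]-B[0])[1])))
c=[onz(t,tc(*p),.02) for p in((103,30),(65,188),(692,290),(713,124))]
print('base',np.round(c,4),'ctr',np.mean(c,0),[np.linalg.norm(c[i]-c[i-1]) for i in range(4)], 'yaw',np.degrees(np.arctan2(-(c[0]-c[3])[0],(c[0]-c[3])[1])))
m=[onz(t,(x/1.5625,y/1.5625),.003) for x,y in((373,294),(436,298),(432,362),(368,357))];print('mat',np.round(m,4),np.mean(m,0))
D=tri((t,tc(322,62)),(s,sc(480,66)));print('dry tab top',D)
# samples
for n,col,wt,ws,g in(('yellow','y',(155,220,195,260),(305,130,350,180),(120/1,0)),('red','r',(124,220,157,252),(345,147,370,178),0)):
    pt=((wt[0]+wt[2])/2,(wt[1]+wt[3])/2);g=onz(t,pt,.05)
    r=fit([(t,cmask(t,col),wt),(s,cmask(s,col),ws)],[g[0],g[1],np.radians(5),1.0]);print(n,r.x,np.degrees(r.x[2]),r.fun)
    for c_,nm in((t,'t'),(s,'s')): 
        im=c_['img'][:,:,::-1].copy(); e=render(c_,r.x); cs,_=cv2.findContours((e>.5).astype(np.uint8),0,2); cv2.drawContours(im,cs,-1,(255,255,0),1)
        w=wt if nm=='t' else ws; cv2.imwrite(f'pics/o_{n}{nm}.png',cv2.resize(im[w[1]-20:w[3]+20,w[0]-20:w[2]+20],(390,290),interpolation=cv2.INTER_NEAREST))
cv2.imwrite('pics/o.png',np.vstack([np.hstack([cv2.imread(f'pics/o_{n}{k}.png') for k in 'ts']) for n in('yellow','red')]))
E
```

```text
rail (array([0.62480541, 0.38041816, 0.12183457]), [0.002893488868874007, 0.0028934888688739906]) (array([ 5.87001028e-01, -4.71014635e-04,  1.22852532e-01]), [0.00016131899393062991, 0.00016131899393062663]) len 0.38276203398205894 mid [0.60590322 0.18997358 0.12234355] yaw -5.668212120135759
base [[ 0.6838  0.3982  0.02  ]
 [ 0.5669  0.4097  0.02  ]
 [ 0.5222 -0.0272  0.02  ]
 [ 0.6405 -0.0353  0.02  ]] ctr [0.6033381  0.18635625 0.02      ] [np.float64(0.4357562818876056), np.float64(0.11740366363393914), np.float64(0.4391703757755542), np.float64(0.11856957320879016)] yaw -5.7076483088644006
mat [[ 0.5181  0.0662  0.003 ]
 [ 0.5179 -0.0447  0.003 ]
 [ 0.405  -0.0437  0.003 ]
 [ 0.4067  0.067   0.003 ]] [0.4619215  0.01119603 0.003     ]
dry tab top (array([0.6112702 , 0.20879975, 0.18811334]), [0.002525192316720151, 0.002525192316720218])
yellow [0.36518753 0.22401374 0.22558429 0.96304234] 12.925027680745714 427.8168704344483
red [ 0.36547808  0.30929314 -0.14370878  0.97413268] -8.233906579480525 100.36101499423299
```

View pics/o.png

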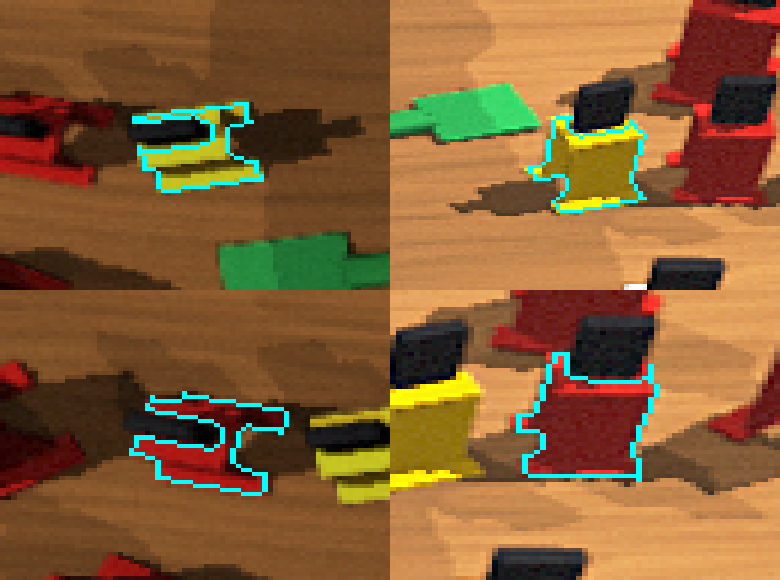

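The outlines match both samples. The yellow one is at (0.365,0.224) with yaw 13°, and the small red one at (0.365,0.309) with yaw -8°, both at the scale expected. The rail mid-point is about (0.605,0.188), yaw -5.7°, and the dry tab top is at z 0.188 as it should be. I turn the tool to the rail's heading first.

Emit:
play_rows([
  {"travel": [0, 0, 0], "twist": -0.0948, "gripper": -1},
  {"travel": [0, 0, 0], "twist": -0.0948, "gripper": -1},
  {"travel": [0, 0, 0], "twist": -0.0948, "gripper": -1},
  {"travel": [0, 0, 0], "twist": -0.0948, "gripper": -1},
  {"travel": [0, 0, 0], "twist": -0.0948, "gripper": -1},
], force=50)

```text
time: 0.65
tcp_pos: [0.1455, -0.5043, 0.231]
tcp_rot: [-0.0, 0.87, 0.493, 0.0]
wrist_force: [0.8, 0.1, 0.6]
grip_width: 0.0855
finger_force: 0.0
```

Emit:
play_rows([
  {"travel": [0, 0, 0], "twist": -0.0948, "gripper": -1},
  {"travel": [0, 0, 0], "twist": -0.0948, "gripper": -1},
  {"travel": [0, 0, 0], "twist": -0.0948, "gripper": -1},
  {"travel": [0, 0, 0], "twist": 0, "gripper": -1},
  {"travel": [0, 0, 0], "twist": 0, "gripper": -1},
])

```text
time: 1.15
tcp_pos: [0.1455, -0.5044, 0.2311]
tcp_rot: [-0.0, 0.742, 0.67, 0.0]
wrist_force: [-0.2, 0.3, -0.2]
grip_width: 0.0854
finger_force: 0.0
```

```bash
cat >> h.py <<'E'
def th():
    w,x,y,z=env.get_state()['tcp_rot']; return np.degrees(2*np.arctan2(y,x))
def go(x,y,z,n=5,theta=None):
    s=env.get_state();p=s['tcp_pos'];t=np.radians(th()); d=np.array([x,y,z])-p
    u=np.array([np.cos(t)*d[0]+np.sin(t)*d[1], np.sin(t)*d[0]-np.cos(t)*d[1], -d[2]])/.05
    print('t',round(s['time'],2),'tcp',np.round(p,4),'th',round(th(),1),'w',round(s['grip_width'],4),'F',np.round(s['wrist_force'],1),'total units',np.round(u,3),'per row',np.round(u/n,3), 'twist units',None if theta is None else round((th()-theta)/90,4))
E
python3 -c "
from h import *
go(.608,.209,.231,20)"
```

```text
t 1.15 tcp [ 0.1455 -0.5044  0.2311] th 84.1 w 0.0854 F [-0.2  0.3 -0.2] total units [1.5142e+01 7.7380e+00 3.0000e-03] per row [0.757 0.387 0.   ] twist units None
```

Emit:
play_rows([
  {"travel": [0.757, 0.387, 0], "twist": 0, "gripper": -1},
  {"travel": [0.757, 0.387, 0], "twist": 0, "gripper": -1},
  {"travel": [0.757, 0.387, 0], "twist": 0, "gripper": -1},
  {"travel": [0.757, 0.387, 0], "twist": 0, "gripper": -1},
  {"travel": [0.757, 0.387, 0], "twist": 0, "gripper": -1},
])

```text
time: 1.65
tcp_pos: [0.261, -0.3241, 0.2313]
tcp_rot: [0.0, 0.743, 0.67, 0.0]
wrist_force: [0.5, 0.3, -0.4]
grip_width: 0.0854
finger_force: 0.0
```

Emit:
play_rows([
  {"travel": [0.757, 0.387, 0], "twist": 0, "gripper": -1},
  {"travel": [0.757, 0.387, 0], "twist": 0, "gripper": -1},
  {"travel": [0.757, 0.387, 0], "twist": 0, "gripper": -1},
  {"travel": [0.757, 0.387, 0], "twist": 0, "gripper": -1},
  {"travel": [0.757, 0.387, 0], "twist": 0, "gripper": -1},
])

```text
time: 2.15
tcp_pos: [0.376, -0.1452, 0.2315]
tcp_rot: [0.0, 0.742, 0.67, 0.0]
wrist_force: [1.1, -0.5, -0.3]
grip_width: 0.0854
finger_force: 0.0
```

Emit:
play_rows([
  {"travel": [0.757, 0.387, 0], "twist": 0, "gripper": -1},
  {"travel": [0.757, 0.387, 0], "twist": 0, "gripper": -1},
  {"travel": [0.757, 0.387, 0], "twist": 0, "gripper": -1},
  {"travel": [0.757, 0.387, 0], "twist": 0, "gripper": -1},
  {"travel": [0.757, 0.387, 0], "twist": 0, "gripper": -1},
])

```text
time: 2.65
tcp_pos: [0.4909, 0.0337, 0.2313]
tcp_rot: [0.0, 0.742, 0.67, 0.0]
wrist_force: [0.0, -1.7, 0.5]
grip_width: 0.0856
finger_force: 0.0
```

```bash
python3 -c "
from h import *
shot('wrist','w1')
go(.608,.209,.231,5,84.3)"
```

```text
t 2.7 tcp [0.4929 0.0378 0.2311] th 84.3 w 0.0857 F [-2.2  3.1 -2.3] total units [3.636e+00 1.952e+00 3.000e-03] per row [0.727 0.39  0.001] twist units 0.0001
```

View pics/w1.png

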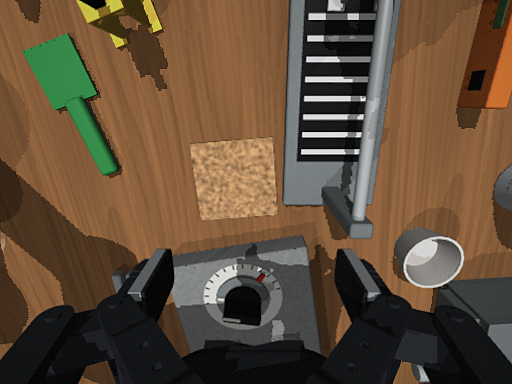

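The wrist picture shows the mat centred at about (234,178), the rail from (358,218) upward to (388,0), and the yellow sample at the top left. I use it as a cross-check, then go on to the dry sample.

```bash
python3 -c "
from h import *
w=load('w1'); print('mat',onz(w,(234,178),.003),'rail',onz(w,(360,210),.126),onz(w,(383,40),.126), 'knob', onz(w,(243,303),.084), 'redmark',onz(w,(261,278),.055))"
```

```text
mat [0.46124585 0.01674043 0.003     ] rail [0.58792888 0.00634732 0.126     ] [0.60321407 0.14830323 0.126     ] knob [ 0.46034062 -0.12263203  0.084     ] redmark [ 0.48484204 -0.10913808  0.055     ]
```

Emit:
play_rows([
  {"travel": [0.727, 0.39, 0], "twist": 0, "gripper": -1},
  {"travel": [0.727, 0.39, 0], "twist": 0, "gripper": -1},
  {"travel": [0.727, 0.39, 0], "twist": 0, "gripper": -1},
  {"travel": [0.727, 0.39, 0], "twist": 0, "gripper": -1},
  {"travel": [0.727, 0.39, 0], "twist": 0, "gripper": -1},
])

```text
time: 3.2
tcp_pos: [0.6058, 0.2047, 0.2312]
tcp_rot: [0.0, 0.742, 0.67, -0.0]
wrist_force: [0.6, -1.2, 0.3]
grip_width: 0.0853
finger_force: 0.0
```

```bash
python3 -c "
from h import *
shot('wrist','w2')
go(.608,.209,.1465,5,84.3)"
```

```text
t 3.25 tcp [0.6074 0.209  0.2298] th 84.3 w 0.0854 F [ 1.   3.7 -1.4] total units [1.000e-03 1.200e-02 1.666e+00] per row [0.    0.002 0.333] twist units 0.0001
```

View pics/w2.png

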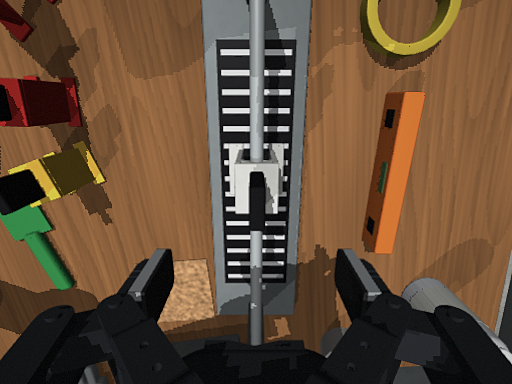

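The tab is centred between the fingers, from (257,172) to (257,228), and the rail runs upright through the picture.

```bash
python3 -c "
from h import *
w=load('w2'); print(onz(w,(258,174),.1875),onz(w,(257,228),.1875),onz(w,(258,165),.13),onz(w,(257,20),.126),onz(w,(257,330),.126)); print(np.round(proj(w,[[.608,.209+d,.1875] for d in(-.017,.017)]),1))"
```

```text
[0.61120833 0.23825072 0.1875    ] [0.60652045 0.19815988 0.1875    ] [0.61134392 0.23133384 0.13      ] [0.6216528  0.34299602 0.126     ] [0.59194756 0.04564613 0.126     ]
[[259.8 235.4]
 [255.1 191.5]]
```

Emit:
play_rows([
  {"travel": [0, 0, 0.333], "twist": 0, "gripper": -1},
  {"travel": [0, 0, 0.333], "twist": 0, "gripper": -1},
  {"travel": [0, 0, 0.333], "twist": 0, "gripper": -1},
  {"travel": [0, 0, 0.333], "twist": 0, "gripper": -1},
  {"travel": [0, 0, 0.333], "twist": 0, "gripper": -1},
])

```text
time: 3.75
tcp_pos: [0.6051, 0.2031, 0.1472]
tcp_rot: [-0.0, 0.742, 0.67, -0.0]
wrist_force: [0.2, 0.0, 0.1]
grip_width: 0.0852
finger_force: 0.0
```

Emit:
play_rows([
  {"travel": [0, 0, 0], "twist": 0, "gripper": 1},
  {"travel": [0, 0, 0], "twist": 0, "gripper": 1},
  {"travel": [0, 0, 0], "twist": 0, "gripper": 1},
  {"travel": [0, 0, 0], "twist": 0, "gripper": 1},
  {"travel": [0, 0, 0], "twist": 0, "gripper": 1},
])

```text
time: 4.25
tcp_pos: [0.6058, 0.2032, 0.1489]
tcp_rot: [0.001, 0.741, 0.671, 0.001]
wrist_force: [17.6, -3.2, 5.1]
grip_width: 0.0123
finger_force: 20.9
```

Emit:
play_rows([
  {"travel": [0, 0, 0], "twist": 0, "gripper": 1},
  {"travel": [0, 0, 0], "twist": 0, "gripper": 1},
  {"travel": [0, 0, 0], "twist": 0, "gripper": 1},
  {"travel": [0, 0, 0], "twist": 0, "gripper": 1},
  {"travel": [0, 0, 0], "twist": 0, "gripper": 1},
])

```text
time: 4.75
tcp_pos: [0.6065, 0.2031, 0.1493]
tcp_rot: [0.001, 0.741, 0.671, 0.002]
wrist_force: [5.8, -0.5, 3.4]
grip_width: 0.0115
finger_force: 49.2
```

Emit:
play_rows([
  {"travel": [0, 0, -0.3], "twist": 0, "gripper": 1},
  {"travel": [0, 0, -0.5], "twist": 0, "gripper": 1},
  {"travel": [0, 0, -0.5], "twist": 0, "gripper": 1},
  {"travel": [0, 0, -0.5], "twist": 0, "gripper": 1},
  {"travel": [0, 0, -0.4], "twist": 0, "gripper": 1},
])

```text
time: 5.25
tcp_pos: [0.6048, 0.2033, 0.2592]
tcp_rot: [-0.0, 0.741, 0.671, -0.0]
wrist_force: [-0.2, 0.1, -1.5]
grip_width: 0.0113
finger_force: 49.0
```

```bash
python3 -c "
from h import *
go(.461,.006,.26,8,84.3)"
```

```text
t 5.25 tcp [0.6048 0.2033 0.2592] th 84.3 w 0.0113 F [-0.2  0.1 -1.5] total units [-4.21  -2.474 -0.017] per row [-0.526 -0.309 -0.002] twist units 0.0005
```

Emit:
play_rows([
  {"travel": [-0.4, -0.24, 0], "twist": 0, "gripper": 1},
  {"travel": [-0.6, -0.35, 0], "twist": 0, "gripper": 1},
  {"travel": [-0.6, -0.35, 0], "twist": 0, "gripper": 1},
  {"travel": [-0.6, -0.35, 0], "twist": 0, "gripper": 1},
  {"travel": [-0.6, -0.35, 0], "twist": 0, "gripper": 1},
])

```text
time: 5.75
tcp_pos: [0.5083, 0.0712, 0.2576]
tcp_rot: [-0.001, 0.741, 0.671, -0.001]
wrist_force: [0.2, -0.7, -0.2]
grip_width: 0.0115
finger_force: 49.2
```

Emit:
play_rows([
  {"travel": [-0.6, -0.35, 0], "twist": 0, "gripper": 1},
  {"travel": [-0.6, -0.35, 0], "twist": 0, "gripper": 1},
  {"travel": [-0.21, -0.13, 0], "twist": 0, "gripper": 1},
  {"travel": [0, 0, 0], "twist": 0, "gripper": 1},
  {"travel": [0, 0, 0], "twist": 0, "gripper": 1},
])

```text
time: 6.25
tcp_pos: [0.4618, 0.0064, 0.258]
tcp_rot: [-0.0, 0.741, 0.671, 0.0]
wrist_force: [0.5, 0.8, -1.6]
grip_width: 0.0115
finger_force: 49.2
```

```bash
python3 -c "
from h import *
shot('scene','s3');shot('top','t3')
im=np.hstack([cv2.resize(load('s3')['img'][150:270,200:330],(390,360)),cv2.resize(load('t3')['img'][140:260,200:330],(390,360))])
cv2.imwrite('pics/c3.png',im[:,:,::-1])
go(.461,.006,.092,5,84.3)"
```

```text
t 6.35 tcp [0.462  0.0066 0.2579] th 84.4 w 0.0113 F [ 0.3  0.2 -1.1] total units [-0.014 -0.018  3.318] per row [-0.003 -0.004  0.664] twist units 0.0011
```

View pics/c3.png

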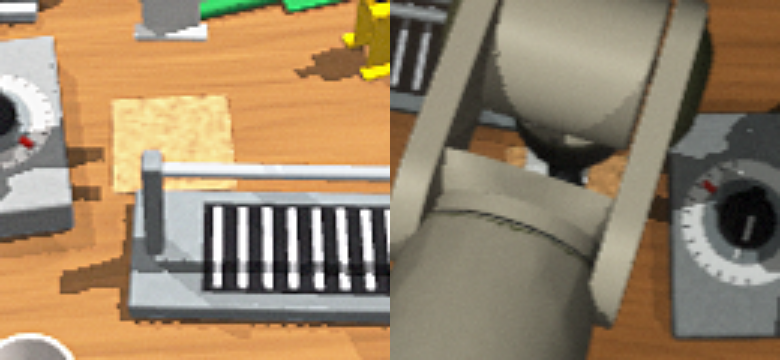

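The white sample is held over the mat, with its foot at crop (172,38) in the scene view. The mat spans (112..233, 95..190) in the same crop. I lower and release it.

Emit:
play_rows([
  {"travel": [0, 0, 0.8], "twist": 0, "gripper": 1},
  {"travel": [0, 0, 0.8], "twist": 0, "gripper": 1},
  {"travel": [0, 0, 0.8], "twist": 0, "gripper": 1},
  {"travel": [0, 0, 0.7], "twist": 0, "gripper": 1},
  {"travel": [0, 0, 0.2], "twist": 0, "gripper": 1},
])

```text
time: 6.85
tcp_pos: [0.4601, 0.0069, 0.09]
tcp_rot: [-0.003, 0.741, 0.672, -0.002]
wrist_force: [-0.3, -0.1, -1.1]
grip_width: 0.0114
finger_force: 49.3
```

Emit:
play_rows([
  {"travel": [0, 0, 0.03], "twist": 0, "gripper": 1},
  {"travel": [0, 0, 0.03], "twist": 0, "gripper": 1},
  {"travel": [0, 0, 0], "twist": 0, "gripper": 1},
  {"travel": [0, 0, 0], "twist": 0, "gripper": 1},
  {"travel": [0, 0, 0], "twist": 0, "gripper": 1},
])

```text
time: 7.35
tcp_pos: [0.4619, 0.0058, 0.0908]
tcp_rot: [0.001, 0.741, 0.671, 0.0]
wrist_force: [0.2, 0.9, -1.8]
grip_width: 0.0113
finger_force: 49.2
```

Emit:
play_rows([
  {"travel": [0, 0, 0.03], "twist": 0, "gripper": 1},
  {"travel": [0, 0, 0], "twist": 0, "gripper": 1},
  {"travel": [0, 0, 0], "twist": 0, "gripper": 1},
  {"travel": [0, 0, 0], "twist": 0, "gripper": 1},
  {"travel": [0, 0, 0], "twist": 0, "gripper": 1},
])

```text
time: 7.85
tcp_pos: [0.4624, 0.0057, 0.0895]
tcp_rot: [0.001, 0.741, 0.671, 0.001]
wrist_force: [0.4, 0.2, 6.0]
grip_width: 0.0113
finger_force: 50.3
```

Contact at 6 N, so I release and rise.

Emit:
play_rows([
  {"travel": [0, 0, 0], "twist": 0, "gripper": -1},
  {"travel": [0, 0, 0], "twist": 0, "gripper": -1},
  {"travel": [0, 0, 0], "twist": 0, "gripper": -1},
  {"travel": [0, 0, 0], "twist": 0, "gripper": -1},
  {"travel": [0, 0, 0], "twist": 0, "gripper": -1},
])

```text
time: 8.35
tcp_pos: [0.4615, 0.0059, 0.0885]
tcp_rot: [-0.0, 0.741, 0.671, -0.0]
wrist_force: [0.6, -0.6, 0.3]
grip_width: 0.0824
finger_force: 0.0
```

Emit:
play_rows([
  {"travel": [0, 0, -0.2], "twist": 0, "gripper": -1},
  {"travel": [0, 0, -0.7], "twist": 0, "gripper": -1},
  {"travel": [0, 0, -0.7], "twist": 0, "gripper": -1},
  {"travel": [0, 0, -0.7], "twist": 0, "gripper": -1},
  {"travel": [0, 0, -0.5], "twist": 0, "gripper": -1},
])

```text
time: 8.85
tcp_pos: [0.4618, 0.0059, 0.2316]
tcp_rot: [0.001, 0.741, 0.671, 0.001]
wrist_force: [-0.7, -0.2, -0.0]
grip_width: 0.0856
finger_force: 0.0
```

```bash
python3 -c "
from h import *
go(.365,.16,.231,5,102.5)
shot('wrist','w4');shot('scene','s4')
im=np.hstack([load('w4')['img'],cv2.resize(load('s4')['img'][70:270,230:430],(288,288))[:,:].copy() if 0 else cv2.copyMakeBorder(cv2.resize(load('s4')['img'][70:270,230:430],(288,288)),0,96,0,0,0)])
cv2.imwrite('pics/c4.png',im[:,:,::-1])"
```

```text
t 8.85 tcp [0.4618 0.0059 0.2316] th 84.3 w 0.0856 F [-0.7 -0.2 -0. ] total units [ 2.877 -2.23   0.012] per row [ 0.575 -0.446  0.002] twist units -0.2017
```

View pics/c4.png

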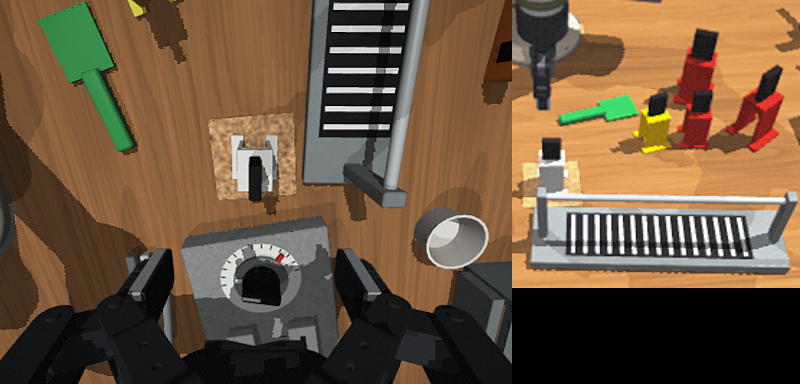

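The white sample stands centred on the mat, its tab at (255,185), and the yellow and red samples have not moved. I go over the yellow one.

```bash
python3 -c "
from h import *
go(.365,.205,.231,5,102.5)"
```

```text
t 8.95 tcp [0.4628 0.0057 0.2324] th 84.4 w 0.0853 F [ 0.4  0.  -0.4] total units [ 3.775 -2.339  0.029] per row [ 0.755 -0.468  0.006] twist units -0.2016
```

Emit:
play_rows([
  {"travel": [0.755, -0.468, 0], "twist": 0, "gripper": -1},
  {"travel": [0.755, -0.468, 0], "twist": 0, "gripper": -1},
  {"travel": [0.755, -0.468, 0], "twist": 0, "gripper": -1},
  {"travel": [0.755, -0.468, 0], "twist": 0, "gripper": -1},
  {"travel": [0.755, -0.468, 0], "twist": 0, "gripper": -1},
])

```text
time: 9.45
tcp_pos: [0.3624, 0.2065, 0.2284]
tcp_rot: [-0.0, 0.741, 0.671, -0.0]
wrist_force: [0.9, -0.5, 1.3]
grip_width: 0.0854
finger_force: 0.0
```

Emit:
play_rows([
  {"travel": [0, 0, 0], "twist": -0.067, "gripper": -1},
  {"travel": [0, 0, 0], "twist": -0.067, "gripper": -1},
  {"travel": [0, 0, 0], "twist": -0.067, "gripper": -1},
  {"travel": [0, 0, 0], "twist": 0, "gripper": -1},
  {"travel": [0, 0, 0], "twist": 0, "gripper": -1},
])

```text
time: 9.95
tcp_pos: [0.3635, 0.2052, 0.2284]
tcp_rot: [-0.0, 0.628, 0.779, -0.0]
wrist_force: [0.3, -1.0, 0.0]
grip_width: 0.0854
finger_force: 0.0
```

```bash
python3 - <<'E'
from fit import *
w=shot('wrist','w5');s=shot('scene','s5')
for n,col,ws,g in(('y','y',(305,130,350,180),[.365,.224,.22,1]),('r','r',(345,147,370,178),[.365,.309,-.14,1])):
    q=proj(w,[[g[0],g[1],.06]])[0]; W=(int(max(q[0]-75,0)),int(max(q[1]-70,0)),int(min(q[0]+75,511)),int(min(q[1]+75,383)))
    r=fit([(w,cmask(w,col),W),(s,cmask(s,col),ws)],g); print(n,W,np.round(r.x,4),np.degrees(r.x[2]),r.fun)
    im=w['img'] if n=='y' else im
    cs,_=cv2.findContours((render(w,r.x)>.5).astype(np.uint8),0,2);im=im.copy();cv2.drawContours(im,cs,-1,(0,255,255),1)
cv2.imwrite('pics/c5.png',im[:,:,::-1])
go(.365,.224,.0845,5,102.9)
E
```

```text
y (184, 89, 334, 234) [ 0.3834  0.2686  0.2445 -0.0031] 14.007948305979932 339.0
r (202, 9, 352, 154) [ 0.365   0.3084 -0.1311  0.981 ] -7.510678324560399 542.5705651672433
t 10.05 tcp [0.3636 0.2051 0.2284] th 102.3 w 0.0854 F [ 0.8 -0.6 -0.3] total units [0.363 0.107 2.879] per row [0.073 0.021 0.576] twist units -0.0066
```

View pics/c5.png

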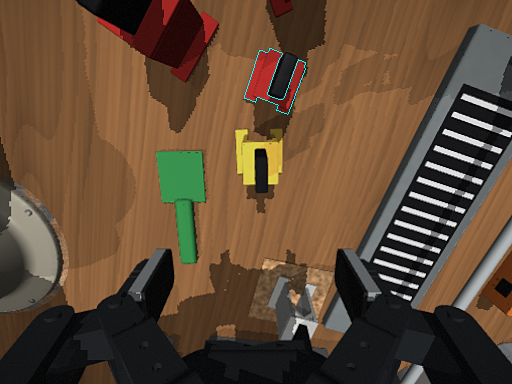

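The wrist picture shows the yellow tab upright at (261,150 to 190), so the tool heading fits. The red outline fits at (275,80). The yellow colour mask failed, so I check the tab by projection.

```bash
python3 -c "
from h import *
w=load('w5');p=np.array([.365,.224]);a=np.radians(12.9);u=np.array([-np.sin(a),np.cos(a)])
print(np.round(proj(w,[[*(p+d*u),.125] for d in(-.017,.017)]),1), onz(w,(261,191),.125),onz(w,(261,150),.125))
print(cv2.cvtColor(w['img'],cv2.COLOR_RGB2HSV)[135:180:6,250])"
```

```text
[[260.9 192.5]
 [260.7 155.8]] [0.36857215 0.2088384  0.125     ] [0.3603092  0.24555915 0.125     ]
[[ 14 145 125]
 [ 21 183 146]
 [ 27 168 219]
 [ 27 166 220]
 [ 27 166 220]
 [ 26 168 220]
 [ 28 166 220]
 [ 27 166 221]]
```

The prediction matches the picture to 2 px. Descend and grip.

Emit:
play_rows([
  {"travel": [0.073, 0.021, 0.576], "twist": -0.0066, "gripper": -1},
  {"travel": [0.073, 0.021, 0.576], "twist": 0, "gripper": -1},
  {"travel": [0.073, 0.021, 0.576], "twist": 0, "gripper": -1},
  {"travel": [0.073, 0.021, 0.576], "twist": 0, "gripper": -1},
  {"travel": [0.073, 0.021, 0.576], "twist": 0, "gripper": -1},
])

```text
time: 10.55
tcp_pos: [0.3647, 0.2243, 0.0835]
tcp_rot: [0.0, 0.623, 0.782, 0.0]
wrist_force: [0.6, 0.7, -0.8]
grip_width: 0.0854
finger_force: 0.0
```

Emit:
play_rows([
  {"travel": [0, 0, 0], "twist": 0, "gripper": 1},
  {"travel": [0, 0, 0], "twist": 0, "gripper": 1},
  {"travel": [0, 0, 0], "twist": 0, "gripper": 1},
  {"travel": [0, 0, 0], "twist": 0, "gripper": 1},
  {"travel": [0, 0, 0], "twist": 0, "gripper": 1},
])

```text
time: 11.05
tcp_pos: [0.3652, 0.2243, 0.0854]
tcp_rot: [0.001, 0.622, 0.783, 0.001]
wrist_force: [-0.1, 0.1, 0.4]
grip_width: 0.0125
finger_force: 0.6
```

Emit:
play_rows([
  {"travel": [0, 0, 0], "twist": 0, "gripper": 1},
  {"travel": [0, 0, 0], "twist": 0, "gripper": 1},
  {"travel": [0, 0, 0], "twist": 0, "gripper": 1},
  {"travel": [0, 0, 0], "twist": 0, "gripper": 1},
  {"travel": [0, 0, 0], "twist": 0, "gripper": 1},
])

```text
time: 11.55
tcp_pos: [0.3654, 0.2243, 0.0853]
tcp_rot: [0.001, 0.622, 0.783, 0.001]
wrist_force: [0.8, -0.4, 6.5]
grip_width: 0.011
finger_force: 50.5
```

Emit:
play_rows([
  {"travel": [0, 0, -0.5], "twist": 0, "gripper": 1},
  {"travel": [0, 0, -0.7], "twist": 0, "gripper": 1},
  {"travel": [0, 0, -0.8], "twist": 0, "gripper": 1},
  {"travel": [0, 0, -0.8], "twist": 0, "gripper": 1},
  {"travel": [0, 0, -0.6], "twist": 0, "gripper": 1},
])

```text
time: 12.05
tcp_pos: [0.3647, 0.2242, 0.2569]
tcp_rot: [0.0, 0.622, 0.783, 0.001]
wrist_force: [-0.7, 0.1, -1.5]
grip_width: 0.0111
finger_force: 52.4
```

```bash
python3 -c "
from h import *
go(.5995,.128,.256,6,84.3)"
```

```text
t 12.05 tcp [0.3647 0.2242 0.2569] th 103.0 w 0.0111 F [-0.7  0.1 -1.5] total units [-2.934  4.142  0.018] per row [-0.489  0.69   0.003] twist units 0.2081
```

Emit:
play_rows([
  {"travel": [-0.3, 0.43, 0], "twist": 0, "gripper": 1},
  {"travel": [-0.5, 0.7, 0], "twist": 0, "gripper": 1},
  {"travel": [-0.5, 0.7, 0], "twist": 0, "gripper": 1},
  {"travel": [-0.5, 0.7, 0], "twist": 0, "gripper": 1},
  {"travel": [-0.5, 0.7, 0], "twist": 0, "gripper": 1},
])

```text
time: 12.55
tcp_pos: [0.5492, 0.1477, 0.2542]
tcp_rot: [-0.0, 0.622, 0.783, -0.0]
wrist_force: [1.6, 1.8, -2.2]
grip_width: 0.0115
finger_force: 52.4
```

Emit:
play_rows([
  {"travel": [-0.45, 0.64, 0], "twist": 0, "gripper": 1},
  {"travel": [-0.184, 0.275, 0], "twist": 0, "gripper": 1},
  {"travel": [0, 0, 0], "twist": 0.069, "gripper": 1},
  {"travel": [0, 0, 0], "twist": 0.069, "gripper": 1},
  {"travel": [0, 0, 0], "twist": 0.069, "gripper": 1},
])

```text
time: 13.05
tcp_pos: [0.5996, 0.1279, 0.2539]
tcp_rot: [-0.001, 0.742, 0.67, -0.001]
wrist_force: [-0.6, 0.1, -2.2]
grip_width: 0.0114
finger_force: 52.5
```

```bash
python3 -c "
from h import *
shot('scene','s6');shot('wrist','w6')
im=np.hstack([load('w6')['img'],cv2.copyMakeBorder(cv2.resize(load('s6')['img'][120:270,270:420],(288,288)),0,96,0,0,0)])
cv2.imwrite('pics/c6.png',im[:,:,::-1])
go(.600,.129,.148,6,84.3)"
```

```text
t 13.15 tcp [0.5995 0.128  0.2541] th 84.3 w 0.0113 F [-0.1  0.1 -2.2] total units [0.022 0.007 2.122] per row [0.004 0.001 0.354] twist units 0.0005
```

View pics/c6.png

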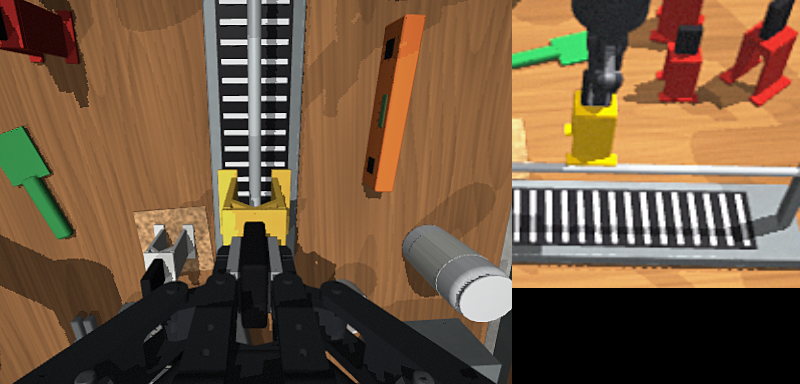

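The yellow sample is astride and aligned, with the rail at column 254 midway between its feet at 228 and 283. I lower it.

Emit:
play_rows([
  {"travel": [0, 0, 0.5], "twist": 0, "gripper": 1},
  {"travel": [0, 0, 0.5], "twist": 0, "gripper": 1},
  {"travel": [0, 0, 0.5], "twist": 0, "gripper": 1},
  {"travel": [0, 0, 0.4], "twist": 0, "gripper": 1},
  {"travel": [0, 0, 0.18], "twist": 0, "gripper": 1},
])

```text
time: 13.65
tcp_pos: [0.599, 0.128, 0.1486]
tcp_rot: [-0.001, 0.74, 0.673, -0.001]
wrist_force: [4.2, 0.2, 17.4]
grip_width: 0.0112
finger_force: 55.3
```

Emit:
play_rows([
  {"travel": [0, 0, 0.04], "twist": 0, "gripper": 1},
  {"travel": [0, 0, 0.02], "twist": 0, "gripper": 1},
  {"travel": [0, 0, 0], "twist": 0, "gripper": 1},
  {"travel": [0, 0, 0], "twist": 0, "gripper": 1},
  {"travel": [0, 0, 0], "twist": 0, "gripper": 1},
])

```text
time: 14.15
tcp_pos: [0.5999, 0.128, 0.148]
tcp_rot: [0.0, 0.741, 0.672, 0.0]
wrist_force: [0.1, 0.2, -0.3]
grip_width: 0.0113
finger_force: 52.5
```

Emit:
play_rows([
  {"travel": [0, 0, 0], "twist": 0, "gripper": -1},
  {"travel": [0, 0, 0], "twist": 0, "gripper": -1},
  {"travel": [0, 0, 0], "twist": 0, "gripper": -1},
  {"travel": [0, 0, 0], "twist": 0, "gripper": -1},
  {"travel": [0, 0, 0], "twist": 0, "gripper": -1},
])

```text
time: 14.65
tcp_pos: [0.5998, 0.128, 0.1476]
tcp_rot: [0.0, 0.741, 0.672, 0.0]
wrist_force: [-0.2, -0.3, 1.3]
grip_width: 0.0826
finger_force: 0.0
```

Emit:
play_rows([
  {"travel": [0, 0, -0.2], "twist": 0, "gripper": -1},
  {"travel": [0, 0, -0.4], "twist": 0, "gripper": -1},
  {"travel": [0, 0, -0.5], "twist": 0, "gripper": -1},
  {"travel": [0, 0, -0.5], "twist": 0, "gripper": -1},
  {"travel": [0, 0, -0.4], "twist": 0, "gripper": -1},
])

```text
time: 15.15
tcp_pos: [0.5999, 0.128, 0.2501]
tcp_rot: [0.001, 0.741, 0.672, 0.001]
wrist_force: [0.1, 0.3, -0.4]
grip_width: 0.0856
finger_force: 0.0
```

```bash
python3 -c "
from h import *
go(.365,.290,.24,7,82.5)"
```

```text
t 15.15 tcp [0.5999 0.128  0.2501] th 84.4 w 0.0856 F [ 0.1  0.3 -0.4] total units [ 2.765 -4.992  0.201] per row [ 0.395 -0.713  0.029] twist units 0.0211
```

Emit:
play_rows([
  {"travel": [0.395, -0.713, 0], "twist": 0, "gripper": -1},
  {"travel": [0.395, -0.713, 0], "twist": 0, "gripper": -1},
  {"travel": [0.395, -0.713, 0], "twist": 0, "gripper": -1},
  {"travel": [0.395, -0.713, 0], "twist": 0, "gripper": -1},
  {"travel": [0.395, -0.713, 0], "twist": 0, "gripper": -1},
])

```text
time: 15.65
tcp_pos: [0.4306, 0.2444, 0.2484]
tcp_rot: [0.0, 0.741, 0.672, 0.001]
wrist_force: [-0.8, 1.1, 0.8]
grip_width: 0.0853
finger_force: 0.0
```

Emit:
play_rows([
  {"travel": [0.395, -0.713, 0.1], "twist": 0, "gripper": -1},
  {"travel": [0.395, -0.713, 0.1], "twist": 0, "gripper": -1},
  {"travel": [0, 0, 0], "twist": 0.021, "gripper": -1},
  {"travel": [0, 0, 0], "twist": 0, "gripper": -1},
  {"travel": [0, 0, 0], "twist": 0, "gripper": -1},
])

```text
time: 16.15
tcp_pos: [0.3653, 0.2898, 0.2381]
tcp_rot: [0.0, 0.752, 0.66, 0.0]
wrist_force: [0.2, -0.6, 0.7]
grip_width: 0.085
finger_force: 0.0
```

```bash
python3 - <<'E'
from fit import *
w=shot('wrist','w7');s=shot('scene','s7')
g=[.365,.3085,-.13,1]; q=proj(w,[[g[0],g[1],.06]])[0]; print(q)
W=(int(max(q[0]-60,0)),int(max(q[1]-60,0)),int(min(q[0]+60,511)),int(min(q[1]+60,383)))
r=fit([(w,cmask(w,'r'),W),(s,cmask(s,'r'),(345,147,370,178))],g);print(np.round(r.x,4),np.degrees(r.x[2]),r.fun)
im=w['img'].copy();cs,_=cv2.findContours((render(w,r.x)>.5).astype(np.uint8),0,2);cv2.drawContours(im,cs,-1,(0,255,255),1)
im=np.hstack([im,cv2.copyMakeBorder(cv2.resize(s['img'][100:260,250:410],(288,288)),0,96,0,0,0)])
cv2.imwrite('pics/c7.png',im[:,:,::-1])
go(r.x[0],r.x[1],.0845,5,np.degrees(r.x[2])+90)
E
```

```text
[252.05968875 157.43284195]
[ 0.3647  0.3076 -0.1283  0.9762] -7.350172465653046 105.480030757401
t 16.25 tcp [0.3655 0.2896 0.2378] th 82.5 w 0.0852 F [-0.6  0.7  0.2] total units [ 0.355 -0.064  3.066] per row [ 0.071 -0.013  0.613] twist units -0.0019
```

View pics/c7.png

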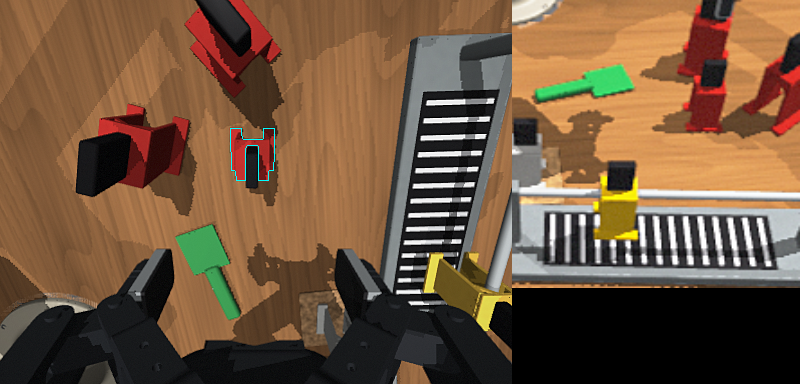

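The red outline fits at (252,155) and the yellow sample sits on the rail in the scene crop. The large reds are clear of the fingers.

Emit:
play_rows([
  {"travel": [0.071, -0.013, 0.613], "twist": 0, "gripper": -1},
  {"travel": [0.071, -0.013, 0.613], "twist": 0, "gripper": -1},
  {"travel": [0.071, -0.013, 0.613], "twist": 0, "gripper": -1},
  {"travel": [0.071, -0.013, 0.613], "twist": 0, "gripper": -1},
  {"travel": [0.071, -0.013, 0.613], "twist": 0, "gripper": -1},
])

```text
time: 16.75
tcp_pos: [0.3646, 0.3077, 0.0832]
tcp_rot: [0.0, 0.752, 0.659, 0.0]
wrist_force: [1.6, -0.3, 0.2]
grip_width: 0.0854
finger_force: 0.0
```

Emit:
play_rows([
  {"travel": [0, 0, 0], "twist": 0, "gripper": 1},
  {"travel": [0, 0, 0], "twist": 0, "gripper": 1},
  {"travel": [0, 0, 0], "twist": 0, "gripper": 1},
  {"travel": [0, 0, 0], "twist": 0, "gripper": 1},
  {"travel": [0, 0, 0], "twist": 0, "gripper": 1},
])

```text
time: 17.25
tcp_pos: [0.3645, 0.3081, 0.0853]
tcp_rot: [0.0, 0.752, 0.659, 0.001]
wrist_force: [1.2, -0.1, 0.6]
grip_width: 0.0119
finger_force: 0.8
```

Emit:
play_rows([
  {"travel": [0, 0, 0], "twist": 0, "gripper": 1},
  {"travel": [0, 0, 0], "twist": 0, "gripper": 1},
  {"travel": [0, 0, 0], "twist": 0, "gripper": 1},
  {"travel": [0, 0, 0], "twist": 0, "gripper": 1},
  {"travel": [0, 0, 0], "twist": 0, "gripper": 1},
])

```text
time: 17.75
tcp_pos: [0.3645, 0.3081, 0.0851]
tcp_rot: [0.0, 0.752, 0.659, 0.001]
wrist_force: [0.3, -1.5, 7.0]
grip_width: 0.0118
finger_force: 52.4
```

Emit:
play_rows([
  {"travel": [0, 0, -0.5], "twist": 0, "gripper": 1},
  {"travel": [0, 0, -0.7], "twist": 0, "gripper": 1},
  {"travel": [0, 0, -0.8], "twist": 0, "gripper": 1},
  {"travel": [0, 0, -0.8], "twist": 0, "gripper": 1},
  {"travel": [0, 0, -0.6], "twist": 0, "gripper": 1},
])

```text
time: 18.25
tcp_pos: [0.3639, 0.308, 0.2567]
tcp_rot: [0.0, 0.752, 0.659, 0.001]
wrist_force: [0.9, 0.2, -2.7]
grip_width: 0.0112
finger_force: 51.2
```

```bash
python3 -c "
from h import *
go(.612,.249,.256,6,84.3)"
```

```text
t 18.25 tcp [0.3639 0.308  0.2567] th 82.5 w 0.0112 F [ 0.9  0.2 -2.7] total units [-0.523  5.073  0.014] per row [-0.087  0.845  0.002] twist units -0.0198
```

Emit:
play_rows([
  {"travel": [-0.05, 0.4, 0], "twist": 0, "gripper": 1},
  {"travel": [-0.07, 0.7, 0], "twist": 0, "gripper": 1},
  {"travel": [-0.07, 0.7, 0], "twist": 0, "gripper": 1},
  {"travel": [-0.07, 0.7, 0], "twist": 0, "gripper": 1},
  {"travel": [-0.07, 0.7, 0], "twist": 0, "gripper": 1},
])

```text
time: 18.75
tcp_pos: [0.5215, 0.2702, 0.254]
tcp_rot: [-0.0, 0.752, 0.659, -0.0]
wrist_force: [-0.4, 1.3, -1.5]
grip_width: 0.0113
finger_force: 51.1
```

Emit:
play_rows([
  {"travel": [-0.07, 0.7, 0], "twist": 0, "gripper": 1},
  {"travel": [-0.07, 0.7, 0], "twist": 0, "gripper": 1},
  {"travel": [-0.053, 0.473, 0], "twist": -0.02, "gripper": 1},
  {"travel": [0, 0, 0], "twist": 0, "gripper": 1},
  {"travel": [0, 0, 0], "twist": 0, "gripper": 1},
])

```text
time: 19.25
tcp_pos: [0.6118, 0.2489, 0.2535]
tcp_rot: [-0.0, 0.742, 0.671, -0.001]
wrist_force: [0.4, 0.3, -1.9]
grip_width: 0.0113
finger_force: 51.1
```

```bash
python3 - <<'E'
from fit import *
w=shot('wrist','w8')
# rail centre column ahead vs red panels: bright line
go(.612,.249,.148,5,84.3)
im=w['img'].astype(int)
for r in (40,80,120,150): 
    m=cmask(w,'r')[r,200:320]; v=im[r,225:290]; print(r,'red cols',(np.where(m)[0]+200)[[0,-1]] if m.any() else None,'rail proj',proj(w,[onz(w,(255,r),.126)])[0].round())
print(np.round(onz(w,(255,60),.126),4), .5999+.0993*(onz(w,(255,60),.126)[1]-.128))
ys,xs=np.where(cmask(w,'r')[100:260,190:330]); print('red x range',xs.min()+190,xs.max()+190,ys.min()+100,ys.max()+100)
print('pred rail px', proj(w,[[.5999+.0993*(y-.128),y,.126] for y in (.30,.35)]).round(1))
r=fit([(w,cmask(w,'r'),(190,130,330,260))],[.612,.249,-.1,1],z0=.171);print(r.x,np.degrees(r.x[2]),r.fun)
E
```

```text
t 19.3 tcp [0.6114 0.2493 0.254 ] th 84.3 w 0.0117 F [ 0.2  0.7 -1.4] total units [-0.004  0.012  2.121] per row [-0.001  0.002  0.424] twist units 0.0001
40 red cols None rail proj [255.  40.]
80 red cols None rail proj [255.  80.]
120 red cols None rail proj [255. 120.]
150 red cols None rail proj [255. 150.]
[0.6231 0.3624 0.126 ] 0.6231782079023925
red x range 218 290 167 245
pred rail px [[255.1 133.4]
 [255.1  75.6]]
[ 0.61107479  0.24879622 -0.10369597  0.97180563] -5.9413413720089014 970.9738869665514
```

Red is centred over the rail at the right heading, so I lower it.

Emit:
play_rows([
  {"travel": [0, 0, 0.5], "twist": 0, "gripper": 1},
  {"travel": [0, 0, 0.5], "twist": 0, "gripper": 1},
  {"travel": [0, 0, 0.5], "twist": 0, "gripper": 1},
  {"travel": [0, 0, 0.4], "twist": 0, "gripper": 1},
  {"travel": [0, 0, 0.18], "twist": 0, "gripper": 1},
])

```text
time: 19.8
tcp_pos: [0.6107, 0.2494, 0.149]
tcp_rot: [-0.001, 0.741, 0.671, -0.001]
wrist_force: [4.0, -1.0, 19.9]
grip_width: 0.0113
finger_force: 54.5
```

Emit:
play_rows([
  {"travel": [0, 0, 0.04], "twist": 0, "gripper": 1},
  {"travel": [0, 0, 0.02], "twist": 0, "gripper": 1},
  {"travel": [0, 0, 0], "twist": 0, "gripper": 1},
  {"travel": [0, 0, 0], "twist": 0, "gripper": 1},
  {"travel": [0, 0, 0], "twist": 0, "gripper": 1},
])

```text
time: 20.3
tcp_pos: [0.6122, 0.249, 0.1478]
tcp_rot: [0.0, 0.741, 0.671, 0.0]
wrist_force: [0.1, -0.2, -0.7]
grip_width: 0.0116
finger_force: 51.2
```

Emit:
play_rows([
  {"travel": [0, 0, 0], "twist": 0, "gripper": -1},
  {"travel": [0, 0, 0], "twist": 0, "gripper": -1},
  {"travel": [0, 0, 0], "twist": 0, "gripper": -1},
  {"travel": [0, 0, 0], "twist": 0, "gripper": -1},
  {"travel": [0, 0, 0], "twist": 0, "gripper": -1},
])

```text
time: 20.8
tcp_pos: [0.6121, 0.249, 0.1473]
tcp_rot: [-0.0, 0.741, 0.671, 0.0]
wrist_force: [-0.4, 0.1, 0.1]
grip_width: 0.0822
finger_force: 0.0
```

Emit:
play_rows([
  {"travel": [0, 0, -0.2], "twist": 0, "gripper": -1},
  {"travel": [0, 0, -0.4], "twist": 0, "gripper": -1},
  {"travel": [0, 0, -0.5], "twist": 0, "gripper": -1},
  {"travel": [0, 0, -0.5], "twist": 0, "gripper": -1},
  {"travel": [0, 0, -0.4], "twist": 0, "gripper": -1},
])

```text
time: 21.3
tcp_pos: [0.6122, 0.249, 0.2499]
tcp_rot: [0.001, 0.741, 0.671, 0.001]
wrist_force: [0.0, 1.0, 0.6]
grip_width: 0.0855
finger_force: 0.0
```

```bash
python3 - <<'E'
from h import *
t=load('top0');s=load('scene0')
def T(x,y):return (285+x/3.0075,170+y/3)
def Sc(x,y):return (100+(x-400)/3.0075,150+(y-300)/3)
# console top corners z=.04 in top crop (y coords minus 300)
C=[onz(t,T(x,y-300),.04) for x,y in((23,325),(357,321),(372,541),(26,548))];C=np.array(C)
print(np.round(C,4),'ctr',C.mean(0),[round(float(np.linalg.norm(C[i]-C[i-1])),4) for i in range(4)])
v=C[0]-C[1]; yaw=np.degrees(np.arctan2(-v[0],v[1]));v2=C[3]-C[2];print('yaw',yaw,np.degrees(np.arctan2(-v2[0],v2[1])))
P=dict(orange_f=((336,357),(450,445)),blue_f=((333,462),(466,365)),orange_m=((236,412),(556,441)),blue_m=((265,516),(535,371)),red=((65,397),(728,442)))
for k,(a,b) in P.items():
    x,e=tri((t,T(a[0],a[1]-300)),(s,Sc(*b)));print(k,np.round(x,4),np.round(e,4))
go(.42,-.15,.25,12)
E
```

```text
[[ 0.5461 -0.0777  0.04  ]
 [ 0.5691 -0.3783  0.04  ]
 [ 0.3723 -0.3905  0.04  ]
 [ 0.349  -0.0893  0.04  ]] ctr [ 0.45914452 -0.23397416  0.04      ] [0.1975, 0.3015, 0.1972, 0.302]
yaw 4.369119649403237 4.417732223869471
orange_f [ 0.5195 -0.3374  0.1039] [0.0011 0.0011]
blue_f [ 0.4302 -0.3357  0.1024] [0.0004 0.0004]
orange_m [ 0.4775 -0.2659  0.0487] [0.0011 0.0011]
blue_m [ 0.3884 -0.2939  0.0435] [0.001 0.001]
red [ 0.4834 -0.1165  0.0394] [0.0012 0.0012]
t 21.3 tcp [0.6122 0.249  0.2499] th 84.3 w 0.0855 F [0.  1.  0.6] total units [-8.323e+00 -3.034e+00 -3.000e-03] per row [-0.694 -0.253 -0.   ] twist units None
```

The console fit gives 0.302 x 0.197 m with yaw 4.4° and centre (0.459,-0.234), consistent with the text. I move above it.

```bash
python3 -c "
from h import *
go(.53,-.24,.25,12,184.4)"
```

```text
t 21.3 tcp [0.6122 0.249  0.2499] th 84.3 w 0.0855 F [0.  1.  0.6] total units [-9.896e+00 -6.660e-01 -3.000e-03] per row [-0.825 -0.056 -0.   ] twist units -1.1121
```

Emit:
play_rows([
  {"travel": [-0.825, -0.056, 0], "twist": 0, "gripper": -1},
  {"travel": [-0.825, -0.056, 0], "twist": 0, "gripper": -1},
  {"travel": [-0.825, -0.056, 0], "twist": 0, "gripper": -1},
  {"travel": [-0.825, -0.056, 0], "twist": 0, "gripper": -1},
  {"travel": [-0.825, -0.056, 0], "twist": 0, "gripper": -1},
])

```text
time: 21.8
tcp_pos: [0.5772, 0.0436, 0.2483]
tcp_rot: [0.0, 0.741, 0.671, 0.0]
wrist_force: [0.8, 0.4, -0.5]
grip_width: 0.0854
finger_force: 0.0
```

Emit:
play_rows([
  {"travel": [-0.825, -0.056, 0], "twist": 0, "gripper": -1},
  {"travel": [-0.825, -0.056, 0], "twist": 0, "gripper": -1},
  {"travel": [-0.825, -0.056, 0], "twist": 0, "gripper": -1},
  {"travel": [-0.825, -0.056, 0], "twist": 0, "gripper": -1},
  {"travel": [-0.825, -0.056, 0], "twist": 0, "gripper": -1},
])

```text
time: 22.3
tcp_pos: [0.5429, -0.1603, 0.2483]
tcp_rot: [0.001, 0.741, 0.671, 0.0]
wrist_force: [1.2, -0.2, -0.2]
grip_width: 0.0857
finger_force: 0.0
```

Emit:
play_rows([
  {"travel": [-0.825, -0.056, 0], "twist": 0, "gripper": -1},
  {"travel": [-0.825, -0.056, 0], "twist": 0, "gripper": -1},
  {"travel": [0, 0, 0], "twist": -0.0927, "gripper": -1},
  {"travel": [0, 0, 0], "twist": -0.0927, "gripper": -1},
  {"travel": [0, 0, 0], "twist": -0.0927, "gripper": -1},
])

```text
time: 22.8
tcp_pos: [0.5295, -0.2407, 0.2481]
tcp_rot: [0.0, 0.576, 0.817, 0.0]
wrist_force: [1.1, 1.2, -0.2]
grip_width: 0.0853
finger_force: 0.0
```

Emit:
play_rows([
  {"travel": [0, 0, 0], "twist": -0.0927, "gripper": -1},
  {"travel": [0, 0, 0], "twist": -0.0927, "gripper": -1},
  {"travel": [0, 0, 0], "twist": -0.0927, "gripper": -1},
  {"travel": [0, 0, 0], "twist": -0.0927, "gripper": -1},
  {"travel": [0, 0, 0], "twist": -0.0927, "gripper": -1},
])

```text
time: 23.3
tcp_pos: [0.5296, -0.2403, 0.2482]
tcp_rot: [0.0, 0.247, 0.969, -0.0]
wrist_force: [-0.4, -0.3, 0.6]
grip_width: 0.0853
finger_force: 0.0
```

Emit:
play_rows([
  {"travel": [0, 0, 0], "twist": -0.0927, "gripper": -1},
  {"travel": [0, 0, 0], "twist": -0.0927, "gripper": -1},
  {"travel": [0, 0, 0], "twist": -0.0927, "gripper": -1},
  {"travel": [0, 0, 0], "twist": -0.0927, "gripper": -1},
  {"travel": [0, 0, 0], "twist": 0, "gripper": -1},
])

```text
time: 23.8
tcp_pos: [0.5296, -0.2403, 0.2481]
tcp_rot: [0.0, -0.039, 0.999, -0.0]
wrist_force: [0.3, 0.6, -0.3]
grip_width: 0.0849
finger_force: 0.0
```

```bash
python3 - <<'E'
from h import *
w=shot('wrist','w9');s=shot('scene','s9');shot('top','t9')
a=cv2.resize(w['img'],(800,600),interpolation=cv2.INTER_CUBIC)
b=cv2.resize(s['img'][165:260,225:430],(410,190),interpolation=cv2.INTER_CUBIC)
a[410:600,195:605]=b
cv2.imwrite('pics/c9.png',a[:,:,::-1]); go(.53,-.24,.25,1,184.4)
E
```

```text
t 23.95 tcp [ 0.5296 -0.2403  0.2477] th 184.2 w 0.0856 F [-0.2 -0.4  0. ] total units [-0.009  0.005 -0.046] per row [-0.009  0.005 -0.046] twist units -0.002
```

View pics/c9.png

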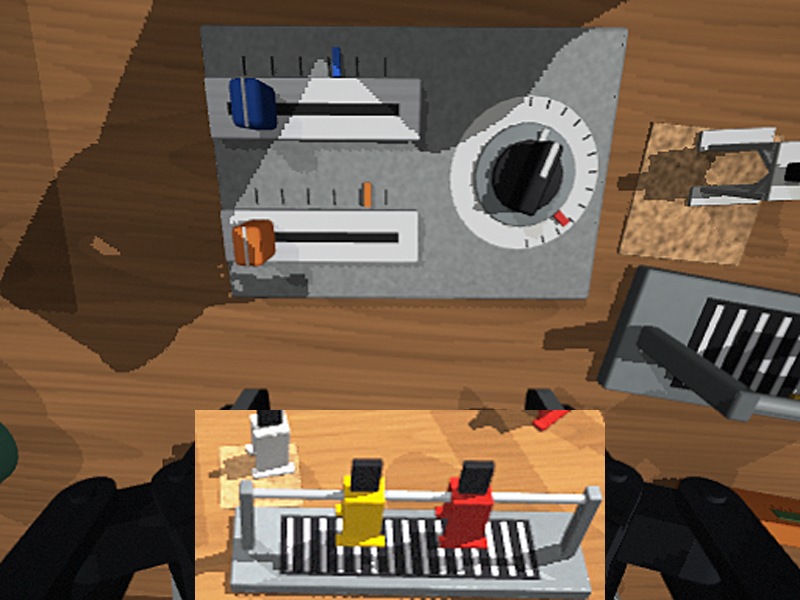

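The picture confirms the white sample on the mat with yellow and red seated on the rail. The blue pointer is at (335,62), the orange pointer at (367,194), the knob axis near (525,174) and the red mark at (561,219).

```bash
python3 - <<'E'
from h import *
w=load('w9');t=load('top0');s=load('scene0')
def cen(c,col,box):
    h=cv2.cvtColor(c['img'],cv2.COLOR_RGB2HSV).astype(int);H,S_,V=h[...,0],h[...,1],h[...,2]
    m={'b':(H>100)&(H<125)&(S_>120)&(V>60),'o':(H>6)&(H<20)&(S_>150)&(V>80),'r':((H<6)|(H>174))&(S_>140)&(V>60)}[col].copy()
    b=np.zeros_like(m);b[box[1]:box[3],box[0]:box[2]]=1;ys,xs=np.where(m&b);return (xs.mean(),ys.mean()),len(xs),(xs.min(),xs.max(),ys.min(),ys.max())
C=np.array([.4591,-.2340]);a=np.radians(4.4);ex=np.array([np.cos(a),np.sin(a)]);ey=np.array([-np.sin(a),np.cos(a)])
loc=lambda X:np.round([(X[:2]-C)@ex,(X[:2]-C)@ey],4)
# console corners from wrist
cc=np.array([onz(w,(x/1.5625,y/1.5625),.04) for x,y in((202,27),(628,28),(588,298),(233,298))]);print('w console',np.round(cc[:,:2],4).tolist(),cc.mean(0),[np.degrees(np.arctan2(-(p-q)[0],(p-q)[1])) for p,q in((cc[1],cc[0]),(cc[2],cc[3]))])
for n,col,bw,bt,bs in(('bm','b',(205,25,225,52),(365,235,380,246),(136,170,150,178)),('om','o',(225,112,245,136),(355,200,370,213),(145,190,160,202)),('red','r',(345,130,370,147),(300,195,312,206),(200,190,215,202))):
    cs=[(c,)+cen(c,col,b) for c,b in((w,bw),(t,bt),(s,bs))]
    z={'bm':.044,'om':.044,'red':.0415}[n]
    print(n,[(k[2],k[3]) for k in cs],'tri',tri(*[(k[0],k[1]) for k in cs]),[ (np.round(onz(k[0],k[1],z),4)[:2].tolist(),loc(onz(k[0],k[1],z)).tolist()) for k in cs])
for n,col,bw,bt,bs in(('bf','b',(140,45,180,86),(385,215,408,238),(108,165,130,190)),('of','o',(145,135,180,175),(385,180,408,203),(105,190,130,215))):
    for c,b in((w,bw),(t,bt),(s,bs)):
        q=cen(c,col,b);print(n,q[2],loc(onz(c,q[0],.078)),onz(c,q[0],.078))
print('ring',onz(w,(523.5/1.5625,171.5/1.5625),.042), 'model',C+.085*ey)
E
```

```text
w console [[0.375, -0.387], [0.353, -0.0939], [0.5483, -0.0787], [0.5713, -0.374]] [ 0.46188822 -0.23338944  0.04      ] [np.float64(4.303590492524581), np.float64(4.463116355118122)]
bm [(102, (np.int64(212), np.int64(218), np.int64(30), np.int64(48))), (19, (np.int64(372), np.int64(374), np.int64(239), np.int64(245))), (9, (np.int64(143), np.int64(145), np.int64(172), np.int64(175)))] tri (array([ 0.38873745, -0.29431972,  0.04408907]), [0.0006201580171578106, 0.0003890680759742223, 0.0005980803258253472]) [([0.3891, -0.2938], [-0.0744, -0.0543]), ([0.3884, -0.2942], [-0.0751, -0.0546]), ([0.3885, -0.295], [-0.0751, -0.0554])]
om [(60, (np.int64(233), np.int64(236), np.int64(117), np.int64(131))), (18, (np.int64(362), np.int64(364), np.int64(205), np.int64(211))), (5, (np.int64(150), np.int64(152), np.int64(196), np.int64(199)))] tri (array([ 0.47715516, -0.26696847,  0.0447106 ]), [0.0005621926659352265, 0.0004357086309513819, 0.0001618855537144375]) [([0.4776, -0.2675], [0.0159, -0.0348]), ([0.477, -0.2668], [0.0154, -0.034]), ([0.4764, -0.2671], [0.0147, -0.0343])]
red [(49, (np
[... 529 characters left out ...]
 -0.34645921  0.078     ]
bf (np.int64(389), np.int64(400), np.int64(222), np.int64(233)) [-0.0434 -0.1038] [ 0.42380309 -0.3408592   0.078     ]
bf (np.int64(117), np.int64(127), np.int64(170), np.int64(185)) [-0.0378 -0.105 ] [ 0.4294555  -0.34154691  0.078     ]
of (np.int64(149), np.int64(175), np.int64(141), np.int64(169)) [ 0.0463 -0.113 ] [ 0.51393113 -0.34314767  0.078     ]
of (np.int64(390), np.int64(407), np.int64(180), np.int64(199)) [ 0.0503 -0.1172] [ 0.51828059 -0.34703674  0.078     ]
of (np.int64(105), np.int64(122), np.int64(190), np.int64(214)) [ 0.051  -0.1207] [ 0.51922261 -0.35041651  0.078     ]
ring [ 0.45220464 -0.14998553  0.042     ] model [ 0.45257888 -0.14925052]
```

Positions agree within about 1 mm across all views. I go to the blue fader.

```bash
python3 -c "
from h import *
go(.4223,-.3432,.13,5,184.4)"
```

```text
t 23.95 tcp [ 0.5296 -0.2403  0.2477] th 184.2 w 0.0856 F [-0.2 -0.4  0. ] total units [ 2.291 -1.895  2.354] per row [ 0.458 -0.379  0.471] twist units -0.002
```

Emit:
play_rows([
  {"travel": [0.458, -0.379, 0.471], "twist": 0, "gripper": -1},
  {"travel": [0.458, -0.379, 0.471], "twist": 0, "gripper": -1},
  {"travel": [0.458, -0.379, 0.471], "twist": 0, "gripper": -1},
  {"travel": [0.458, -0.379, 0.471], "twist": 0, "gripper": -1},
  {"travel": [0.458, -0.379, 0.471], "twist": 0, "gripper": -1},
])

```text
time: 24.45
tcp_pos: [0.4218, -0.3443, 0.129]
tcp_rot: [0.0, -0.037, 0.999, -0.0]
wrist_force: [0.8, -0.7, -0.4]
grip_width: 0.0852
finger_force: 0.0
```

Emit:
play_rows([
  {"travel": [0, 0, 0.4], "twist": 0, "gripper": -1},
  {"travel": [0, 0, 0.4], "twist": 0, "gripper": -1},
  {"travel": [0, 0, 0.36], "twist": 0, "gripper": -1},
  {"travel": [0, 0, 0], "twist": 0, "gripper": -1},
  {"travel": [0, 0, 0], "twist": 0, "gripper": -1},
])

```text
time: 24.95
tcp_pos: [0.4229, -0.3438, 0.0722]
tcp_rot: [0.0, -0.038, 0.999, -0.0]
wrist_force: [0.4, 0.4, 0.7]
grip_width: 0.0857
finger_force: 0.0
```

Emit:
play_rows([
  {"travel": [0, 0, 0], "twist": 0, "gripper": 1},
  {"travel": [0, 0, 0], "twist": 0, "gripper": 1},
  {"travel": [0, 0, 0], "twist": 0, "gripper": 1},
  {"travel": [0, 0, 0], "twist": 0, "gripper": 1},
  {"travel": [0, 0, 0], "twist": 0, "gripper": 1},
], force=30)

```text
time: 25.45
tcp_pos: [0.4228, -0.3436, 0.0719]
tcp_rot: [0.0, -0.039, 0.999, -0.0]
wrist_force: [-0.2, 0.5, 0.3]
grip_width: 0.0192
finger_force: 33.6
```

Emit:
play_rows([
  {"travel": [0, 0, 0], "twist": 0, "gripper": 1},
  {"travel": [0, 0, 0], "twist": 0, "gripper": 1},
  {"travel": [0, 0, 0], "twist": 0, "gripper": 1},
  {"travel": [0, 0, 0], "twist": 0, "gripper": 1},
  {"travel": [0, 0, 0], "twist": 0, "gripper": 1},
])

```text
time: 25.95
tcp_pos: [0.4228, -0.3436, 0.0719]
tcp_rot: [0.0, -0.039, 0.999, -0.0]
wrist_force: [-1.1, 0.4, 6.0]
grip_width: 0.0194
finger_force: 34.1
```

```bash
python3 -c "
from h import *
go(.4184,-.2920,.072,5,184.4)"
```

```text
t 25.95 tcp [ 0.4228 -0.3436  0.0719] th 184.4 w 0.0194 F [-1.1  0.4  6. ] total units [ 0.007  1.036 -0.002] per row [ 0.001  0.207 -0.   ] twist units 0.0002
```

Gripped at 19.4 mm, as expected for the 20 mm block. Slide 1.036 units along tool y.

Emit:
play_rows([
  {"travel": [0, 0.2, 0], "twist": 0, "gripper": 1},
  {"travel": [0, 0.3, 0], "twist": 0, "gripper": 1},
  {"travel": [0, 0.3, 0], "twist": 0, "gripper": 1},
  {"travel": [0, 0.236, 0], "twist": 0, "gripper": 1},
  {"travel": [0, 0, 0], "twist": 0, "gripper": 1},
])

```text
time: 26.45
tcp_pos: [0.4188, -0.2903, 0.0719]
tcp_rot: [0.0, -0.039, 0.999, 0.0]
wrist_force: [0.5, 2.8, 5.9]
grip_width: 0.0193
finger_force: 34.1
```

Emit:
play_rows([
  {"travel": [0, 0, 0], "twist": 0, "gripper": 1},
  {"travel": [0, 0, 0], "twist": 0, "gripper": 1},
  {"travel": [0, 0, 0], "twist": 0, "gripper": 1},
  {"travel": [0, 0, 0], "twist": 0, "gripper": 1},
  {"travel": [0, 0, 0], "twist": 0, "gripper": 1},
])

```text
time: 26.95
tcp_pos: [0.4189, -0.2914, 0.0719]
tcp_rot: [0.0, -0.039, 0.999, 0.0]
wrist_force: [0.6, 1.8, 7.1]
grip_width: 0.0193
finger_force: 34.3
```

```bash
python3 -c "
from h import *
go(.4184,-.2920,.072,5,184.4)"
```

```text
t 26.95 tcp [ 0.4189 -0.2914  0.0719] th 184.4 w 0.0193 F [0.6 1.8 7.1] total units [ 0.011 -0.01  -0.003] per row [ 0.002 -0.002 -0.001] twist units 0.0003
```

Emit:
play_rows([
  {"travel": [0, 0, 0], "twist": 0, "gripper": -1},
  {"travel": [0, 0, 0], "twist": 0, "gripper": -1},
  {"travel": [0, 0, 0], "twist": 0, "gripper": -1},
  {"travel": [0, 0, 0], "twist": 0, "gripper": -1},
  {"travel": [0, 0, 0], "twist": 0, "gripper": -1},
])

```text
time: 27.45
tcp_pos: [0.4186, -0.2918, 0.0714]
tcp_rot: [-0.0, -0.039, 0.999, 0.0]
wrist_force: [0.6, 0.3, -1.1]
grip_width: 0.0855
finger_force: 0.0
```

Emit:
play_rows([
  {"travel": [0, 0, -0.4], "twist": 0, "gripper": -1},
  {"travel": [0, 0, -0.4], "twist": 0, "gripper": -1},
  {"travel": [0, 0, -0.4], "twist": 0, "gripper": -1},
  {"travel": [-0.4, -0.237, 0], "twist": 0, "gripper": -1},
  {"travel": [-0.4, -0.3, 0], "twist": 0, "gripper": -1},
])

```text
time: 27.95
tcp_pos: [0.4613, -0.3158, 0.1324]
tcp_rot: [0.0, -0.039, 0.999, -0.0]
wrist_force: [-0.9, 0.3, 0.1]
grip_width: 0.0855
finger_force: 0.0
```

Emit:
play_rows([
  {"travel": [-0.4, -0.3, 0], "twist": 0, "gripper": -1},
  {"travel": [-0.4, -0.3, 0], "twist": 0, "gripper": -1},
  {"travel": [-0.19, -0.1, 0], "twist": 0, "gripper": -1},
  {"travel": [0, 0, 0], "twist": 0, "gripper": -1},
  {"travel": [0, 0, 0], "twist": 0, "gripper": -1},
])

```text
time: 28.45
tcp_pos: [0.5123, -0.3463, 0.1312]
tcp_rot: [-0.0, -0.039, 0.999, 0.0]
wrist_force: [-0.4, -0.2, -1.4]
grip_width: 0.0854
finger_force: 0.0
```

```bash
python3 -c "
from h import *
go(.5129,-.3462,.072,5,184.4)"
```

```text
t 28.45 tcp [ 0.5123 -0.3463  0.1312] th 184.4 w 0.0854 F [-0.4 -0.2 -1.4] total units [-0.013  0.002  1.184] per row [-0.003  0.     0.237] twist units 0.0004
```

Emit:
play_rows([
  {"travel": [0, 0, 0.4], "twist": 0, "gripper": -1},
  {"travel": [0, 0, 0.4], "twist": 0, "gripper": -1},
  {"travel": [0, 0, 0.38], "twist": 0, "gripper": -1},
  {"travel": [0, 0, 0], "twist": 0, "gripper": -1},
  {"travel": [0, 0, 0], "twist": 0, "gripper": -1},
])

```text
time: 28.95
tcp_pos: [0.5125, -0.3466, 0.0733]
tcp_rot: [0.0, -0.039, 0.999, -0.0]
wrist_force: [0.1, 0.2, 0.2]
grip_width: 0.0852
finger_force: 0.0
```

Emit:
play_rows([
  {"travel": [0, 0, 0], "twist": 0, "gripper": 1},
  {"travel": [0, 0, 0], "twist": 0, "gripper": 1},
  {"travel": [0, 0, 0], "twist": 0, "gripper": 1},
  {"travel": [0, 0, 0], "twist": 0, "gripper": 1},
  {"travel": [0, 0, 0], "twist": 0, "gripper": 1},
])

```text
time: 29.45
tcp_pos: [0.5128, -0.3467, 0.0729]
tcp_rot: [0.0, -0.039, 0.999, -0.0]
wrist_force: [-0.0, 0.6, 1.0]
grip_width: 0.0194
finger_force: 33.4
```

Emit:
play_rows([
  {"travel": [0, 0, 0], "twist": 0, "gripper": 1},
  {"travel": [0, 0, 0], "twist": 0, "gripper": 1},
  {"travel": [0, 0, 0], "twist": 0, "gripper": 1},
  {"travel": [0, 0, 0], "twist": 0, "gripper": 1},
  {"travel": [0, 0, 0], "twist": 0, "gripper": 1},
])

```text
time: 29.95
tcp_pos: [0.5128, -0.3467, 0.0729]
tcp_rot: [0.0, -0.039, 0.999, -0.0]
wrist_force: [-1.3, 1.7, 4.8]
grip_width: 0.0195
finger_force: 34.1
```

```bash
python3 -c "
from h import *
go(.5066,-.2647,.072,5,184.4)"
```

```text
t 29.95 tcp [ 0.5128 -0.3467  0.0729] th 184.4 w 0.0195 F [-1.3  1.7  4.8] total units [-0.004  1.645  0.017] per row [-0.001  0.329  0.003] twist units 0.0003
```

Emit:
play_rows([
  {"travel": [0, 0.245, 0], "twist": 0, "gripper": 1},
  {"travel": [0, 0.4, 0], "twist": 0, "gripper": 1},
  {"travel": [0, 0.4, 0], "twist": 0, "gripper": 1},
  {"travel": [0, 0.4, 0], "twist": 0, "gripper": 1},
  {"travel": [0, 0.195, 0], "twist": 0, "gripper": 1},
])

```text
time: 30.45
tcp_pos: [0.5066, -0.2634, 0.0729]
tcp_rot: [0.001, -0.039, 0.999, -0.0]
wrist_force: [1.6, -2.2, 1.6]
grip_width: 0.0191
finger_force: 33.7
```

Emit:
play_rows([
  {"travel": [0, 0, 0], "twist": 0, "gripper": 1},
  {"travel": [0, 0, 0], "twist": 0, "gripper": 1},
  {"travel": [0, 0, 0], "twist": 0, "gripper": 1},
  {"travel": [0, 0, 0], "twist": 0, "gripper": 1},
  {"travel": [0, 0, 0], "twist": 0, "gripper": 1},
])

```text
time: 30.95
tcp_pos: [0.5068, -0.2656, 0.0729]
tcp_rot: [0.001, -0.038, 0.999, -0.0]
wrist_force: [2.3, 2.7, 6.3]
grip_width: 0.0191
finger_force: 34.2
```

```bash
python3 -c "
from h import *
go(.5066,-.2647,.072,5,184.4)"
```

```text
t 30.95 tcp [ 0.5068 -0.2656  0.0729] th 184.4 w 0.0191 F [2.3 2.7 6.3] total units [0.002 0.019 0.017] per row [0.    0.004 0.003] twist units -0.0002
```

Emit:
play_rows([
  {"travel": [0, 0.02, 0], "twist": 0, "gripper": 1},
  {"travel": [0, 0, 0], "twist": 0, "gripper": 1},
  {"travel": [0, 0, 0], "twist": 0, "gripper": 1},
  {"travel": [0, 0, 0], "twist": 0, "gripper": -1},
  {"travel": [0, 0, 0], "twist": 0, "gripper": -1},
])

```text
time: 31.45
tcp_pos: [0.5058, -0.264, 0.0719]
tcp_rot: [-0.001, -0.038, 0.999, 0.001]
wrist_force: [-0.0, 0.2, -0.3]
grip_width: 0.0474
finger_force: 0.0
```

Emit:
play_rows([
  {"travel": [0, 0, 0], "twist": 0, "gripper": -1},
  {"travel": [0, 0, 0], "twist": 0, "gripper": -1},
  {"travel": [0, 0, 0], "twist": 0, "gripper": -1},
  {"travel": [0, 0, -0.2], "twist": 0, "gripper": -1},
  {"travel": [0, 0, -0.5], "twist": 0, "gripper": -1},
])

```text
time: 31.95
tcp_pos: [0.5055, -0.2633, 0.1068]
tcp_rot: [-0.001, -0.039, 0.999, 0.001]
wrist_force: [0.1, -1.0, 0.4]
grip_width: 0.0855
finger_force: 0.0
```

Emit:
play_rows([
  {"travel": [0, 0, -0.6], "twist": 0, "gripper": -1},
  {"travel": [-0.1, 0.1, -0.6], "twist": 0, "gripper": -1},
  {"travel": [-0.2, 0.2, -0.6], "twist": 0, "gripper": -1},
  {"travel": [-0.2, 0.2, -0.6], "twist": 0, "gripper": -1},
  {"travel": [0, 0, -0.4], "twist": 0, "gripper": -1},
])

```text
time: 32.45
tcp_pos: [0.5302, -0.236, 0.2507]
tcp_rot: [0.001, -0.039, 0.999, -0.001]
wrist_force: [-0.4, -0.4, 0.4]
grip_width: 0.0855
finger_force: 0.0
```

```bash
python3 - <<'E'
from h import *
w=shot('wrist','w10');s=shot('scene','s10');go(.4526,-.1493,.14,5,184.4)
C=np.array([.4591,-.2340]);a=np.radians(4.4);ex=np.array([np.cos(a),np.sin(a)]);ey=np.array([-np.sin(a),np.cos(a)])
P=lambda x,y,z:[*(C+x*ex+y*ey),z]
im=w['img'].copy()
for x,y in((-.045,-.0547),(.045,-.0343)):
    q=proj(w,[P(x+i,y+j,.0945) for i,j in((-.014,-.01),(.014,-.01),(.014,.01),(-.014,.01))]+[P(x-.014,y,.0945),P(x+.014,y,.0945)])
    cv2.polylines(im,[np.round(q[:4]*16).astype(np.int32)],True,(0,255,0),1,cv2.LINE_AA,4); print(np.round(q,1).tolist())
k=proj(w,[P(0,.085,.084),P(0,.085,.042)]);print('knob px',k)
q0=np.vstack([proj(w,[P(x,y,.0945)]) for x,y in((-.045,-.0547),(.045,-.0343))])
c1=[cv2.resize(im[int(q[1])-38:int(q[1])+38,int(q[0])-50:int(q[0])+50],(400,300),interpolation=cv2.INTER_CUBIC) for q in q0]
u,v=k[0]; kk=cv2.resize(im[int(v)-50:int(v)+50,int(u)-66:int(u)+67],(400,300),interpolation=cv2.INTER_CUBIC);print('knob crop origin',int(u)-66,int(v)-50)
b=cv2.resize(s['img'][165:260,225:430],(400,300))
cv2.imwrite('pics/c10.png',np.vstack([np.hstack(c1),np.hstack([kk,b])])[:,:,::-1])
E
```

```text
t 32.55 tcp [ 0.5302 -0.2372  0.2512] th 184.5 w 0.0854 F [-0.4 -1.5  0.2] total units [1.41  1.874 2.223] per row [0.282 0.375 0.445] twist units 0.0008
[[193.6, 45.6], [195.5, 77.6], [216.0, 77.7], [214.7, 45.6], [204.1, 45.6], [205.8, 77.7]]
[[218.9, 141.5], [219.9, 167.5], [238.4, 167.6], [237.9, 141.5], [228.4, 141.5], [229.1, 167.5]]
knob px [[342.23002365 110.3864779 ]
 [331.84656038 108.85880388]]
knob crop origin 276 60
```

View pics/c10.png

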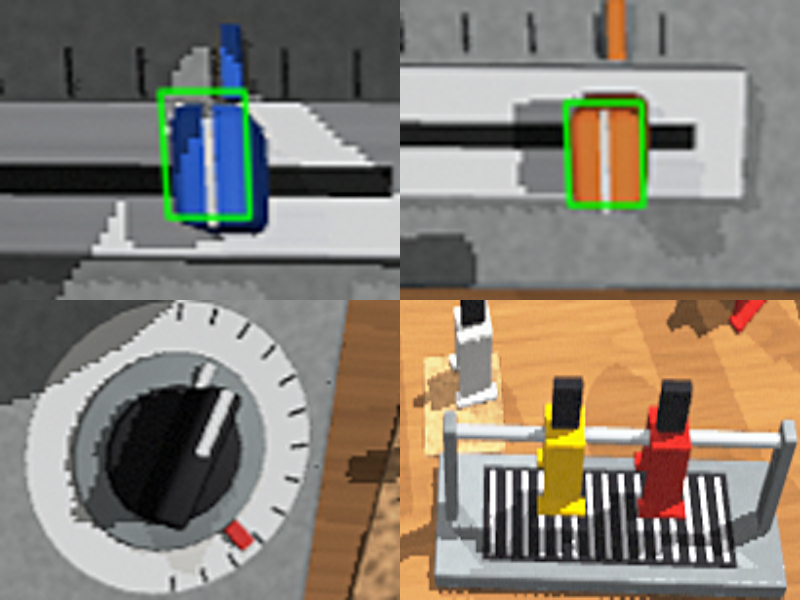

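Both faders sit within about 1 mm of their targets, with white lines along the predicted outline centres, and the samples are still in place. The knob bar's white line runs from (205,452) to (230,395) in the crop.

```bash
python3 - <<'E'
from h import *
w=load('w10');k=np.array([.4526,-.1493])
for n,p in(('in',(276+205/3,60+152/3)),('out',(276+230/3,60+95/3))):
    x=onz(w,p,.084);print(n,x,np.degrees(np.arctan2(*(x[:2]-k)[::-1])))
a=onz(w,(276+205/3,60+152/3),.084);b=onz(w,(276+230/3,60+95/3),.084);print('line',np.degrees(np.arctan2((b-a)[1],(b-a)[0])))
for z in(.045,.055,.06): x=onz(w,(276+204/3,60+75/3),z);print('tip',z,np.linalg.norm(x[:2]-k),np.degrees(np.arctan2(*(x[:2]-k)[::-1])))
x=onz(w,(276+228/3,60+221/3),.042);print('red inner',x,np.linalg.norm(x[:2]-k),np.degrees(np.arctan2(*(x[:2]-k)[::-1])))
E
```

```text
in [ 0.45268843 -0.14700513  0.084     ] 87.79336858638034
out [ 0.43353496 -0.14189892  0.084     ] 158.78370942484435
line 165.07243193879398
tip 0.045 0.028471124852411385 162.10469105783557
tip 0.055 0.027114519342141177 167.57343035366927
tip 0.06 0.02653571620666049 170.50405907667403
red inner [ 0.47942092 -0.11987401  0.042     ] 0.03981520598832792 47.65175882135732
```

Emit:
play_rows([
  {"travel": [0.282, 0.375, 0.445], "twist": 0, "gripper": -1},
  {"travel": [0.282, 0.375, 0.445], "twist": 0, "gripper": -1},
  {"travel": [0.282, 0.375, 0.445], "twist": 0, "gripper": -1},
  {"travel": [0.282, 0.375, 0.445], "twist": 0, "gripper": -1},
  {"travel": [0.282, 0.375, 0.445], "twist": 0, "gripper": -1},
])

```text
time: 33.05
tcp_pos: [0.4504, -0.1482, 0.135]
tcp_rot: [-0.0, -0.038, 0.999, 0.0]
wrist_force: [1.2, -0.7, -0.5]
grip_width: 0.0857
finger_force: 0.0
```

Emit:
play_rows([
  {"travel": [0, 0, 0], "twist": 0.0722, "gripper": -1},
  {"travel": [0, 0, 0], "twist": 0.0722, "gripper": -1},
  {"travel": [0, 0, 0], "twist": 0.0722, "gripper": -1},
  {"travel": [0, 0, 0], "twist": 0, "gripper": -1},
  {"travel": [0, 0, 0], "twist": 0, "gripper": -1},
])

```text
time: 33.55
tcp_pos: [0.4514, -0.149, 0.136]
tcp_rot: [-0.0, 0.13, 0.992, 0.0]
wrist_force: [0.1, 0.5, -0.1]
grip_width: 0.0855
finger_force: 0.0
```

```bash
python3 - <<'E'
from h import *
go(.4525,-.1495,.066,5,165)
E
```

```text
t 33.55 tcp [ 0.4514 -0.149   0.136 ] th 165.1 w 0.0855 F [ 0.1  0.5 -0.1] total units [-0.023 -0.005  1.399] per row [-0.005 -0.001  0.28 ] twist units 0.001
```

Emit:
play_rows([
  {"travel": [-0.02, 0, 0.4], "twist": 0, "gripper": -1},
  {"travel": [0, 0, 0.4], "twist": 0, "gripper": -1},
  {"travel": [0, 0, 0.35], "twist": 0, "gripper": -1},
  {"travel": [0, 0, 0.25], "twist": 0, "gripper": -1},
  {"travel": [0, 0, 0], "twist": 0, "gripper": -1},
])

```text
time: 34.05
tcp_pos: [0.4518, -0.1488, 0.0649]
tcp_rot: [-0.002, 0.13, 0.991, 0.001]
wrist_force: [0.5, -0.1, -0.1]
grip_width: 0.0855
finger_force: 0.0
```

Emit:
play_rows([
  {"travel": [0, 0, 0], "twist": 0, "gripper": 1},
  {"travel": [0, 0, 0], "twist": 0, "gripper": 1},
  {"travel": [0, 0, 0], "twist": 0, "gripper": 1},
  {"travel": [0, 0, 0], "twist": 0, "gripper": 1},
  {"travel": [0, 0, 0], "twist": 0, "gripper": 1},
])

```text
time: 34.55
tcp_pos: [0.4529, -0.1492, 0.0666]
tcp_rot: [0.0, 0.131, 0.991, 0.0]
wrist_force: [1.3, 11.2, 16.2]
grip_width: 0.0134
finger_force: 35.8
```

Emit:
play_rows([
  {"travel": [0, 0, 0], "twist": 0, "gripper": 1},
  {"travel": [0, 0, 0], "twist": 0, "gripper": 1},
  {"travel": [0, 0, 0], "twist": 0, "gripper": 1},
  {"travel": [0, 0, 0], "twist": 0, "gripper": 1},
  {"travel": [0, 0, 0], "twist": 0, "gripper": 1},
])

```text
time: 35.05
tcp_pos: [0.4529, -0.149, 0.0667]
tcp_rot: [0.0, 0.131, 0.991, 0.0]
wrist_force: [0.2, 4.7, 6.5]
grip_width: 0.0131
finger_force: 34.2
```

```bash
python3 - <<'E'
from h import *
go(.4525,-.1495,.066,5,46.5)
E
```

```text
t 35.05 tcp [ 0.4529 -0.149   0.0667] th 164.9 w 0.0131 F [0.2 4.7 6.5] total units [ 0.005 -0.011  0.013] per row [ 0.001 -0.002  0.003] twist units 1.3159
```

Emit:
play_rows([
  {"travel": [0, 0, 0], "twist": 0.088, "gripper": 1},
  {"travel": [0, 0, 0], "twist": 0.088, "gripper": 1},
  {"travel": [0, 0, 0], "twist": 0.088, "gripper": 1},
  {"travel": [0, 0, 0], "twist": 0.088, "gripper": 1},
  {"travel": [0, 0, 0], "twist": 0.088, "gripper": 1},
])

```text
time: 35.55
tcp_pos: [0.4539, -0.1475, 0.0667]
tcp_rot: [0.001, 0.462, 0.887, 0.002]
wrist_force: [10.0, 15.9, 3.6]
grip_width: 0.0136
finger_force: 34.1
```

Emit:
play_rows([
  {"travel": [0, 0, 0], "twist": 0.088, "gripper": 1},
  {"travel": [0, 0, 0], "twist": 0.088, "gripper": 1},
  {"travel": [0, 0, 0], "twist": 0.088, "gripper": 1},
  {"travel": [0, 0, 0], "twist": 0.088, "gripper": 1},
  {"travel": [0, 0, 0], "twist": 0.088, "gripper": 1},
])

```text
time: 36.05
tcp_pos: [0.4557, -0.1471, 0.0668]
tcp_rot: [0.001, 0.735, 0.678, 0.004]
wrist_force: [22.3, 19.9, -2.7]
grip_width: 0.013
finger_force: 33.1
```

Emit:
play_rows([
  {"travel": [0, 0, 0], "twist": 0.088, "gripper": 1},
  {"travel": [0, 0, 0], "twist": 0.088, "gripper": 1},
  {"travel": [0, 0, 0], "twist": 0.088, "gripper": 1},
  {"travel": [0, 0, 0], "twist": 0.088, "gripper": 1},
  {"travel": [0, 0, 0], "twist": 0.084, "gripper": 1},
])

```text
time: 36.55
tcp_pos: [0.4574, -0.1479, 0.0669]
tcp_rot: [0.002, 0.92, 0.391, 0.006]
wrist_force: [31.7, 15.8, -12.3]
grip_width: 0.0133
finger_force: 31.8
```

Emit:
play_rows([
  {"travel": [0, 0, 0], "twist": 0, "gripper": 1},
  {"travel": [0, 0, 0], "twist": 0, "gripper": 1},
  {"travel": [0, 0, 0], "twist": 0, "gripper": 1},
  {"travel": [0, 0, 0], "twist": 0, "gripper": 1},
  {"travel": [0, 0, 0], "twist": 0, "gripper": 1},
])

```text
time: 37.05
tcp_pos: [0.4574, -0.1479, 0.0669]
tcp_rot: [0.002, 0.919, 0.394, 0.006]
wrist_force: [31.4, 16.3, -10.7]
grip_width: 0.013
finger_force: 31.9
```

```bash
python3 - <<'E'
from h import *
go(.4525,-.1495,.066,5,46.5)
E
```

```text
t 37.05 tcp [ 0.4574 -0.1479  0.0669] th 46.4 w 0.013 F [ 31.4  16.3 -10.7] total units [-0.091 -0.048  0.017] per row [-0.018 -0.01   0.003] twist units -0.0015
```

The knob is turned. I release, rise and check the pointer numerically.

Emit:
play_rows([
  {"travel": [0, 0, 0], "twist": 0, "gripper": -1},
  {"travel": [0, 0, 0], "twist": 0, "gripper": -1},
  {"travel": [0, 0, 0], "twist": 0, "gripper": -1},
  {"travel": [0, 0, 0], "twist": 0, "gripper": -1},
  {"travel": [0, 0, 0], "twist": 0, "gripper": -1},
])

```text
time: 37.55
tcp_pos: [0.4526, -0.1494, 0.0663]
tcp_rot: [-0.0, 0.919, 0.395, -0.0]
wrist_force: [0.7, 0.5, 1.1]
grip_width: 0.0839
finger_force: 0.0
```

Emit:
play_rows([
  {"travel": [0, 0, -0.3], "twist": 0, "gripper": -1},
  {"travel": [0, 0, -0.7], "twist": 0, "gripper": -1},
  {"travel": [0, 0, -0.7], "twist": 0, "gripper": -1},
  {"travel": [-0.2, 0, -0.7], "twist": 0, "gripper": -1},
  {"travel": [-0.5, 0, -0.7], "twist": 0, "gripper": -1},
])

```text
time: 38.05
tcp_pos: [0.4286, -0.1742, 0.2227]
tcp_rot: [0.0, 0.918, 0.396, 0.0]
wrist_force: [0.6, 0.3, -0.1]
grip_width: 0.0856
finger_force: 0.0
```

Emit:
play_rows([
  {"travel": [-0.7, 0, 0], "twist": 0, "gripper": -1},
  {"travel": [-0.4, 0, 0], "twist": 0, "gripper": -1},
  {"travel": [0, 0, 0], "twist": 0, "gripper": -1},
  {"travel": [0, 0, 0], "twist": 0, "gripper": -1},
  {"travel": [0, 0, 0], "twist": 0, "gripper": -1},
])

```text
time: 38.55
tcp_pos: [0.3912, -0.214, 0.2212]
tcp_rot: [-0.0, 0.919, 0.395, 0.0]
wrist_force: [-0.2, 0.4, 0.1]
grip_width: 0.0853
finger_force: 0.0
```

```bash
python3 - <<'E'
from h import *
s=shot('scene','s11');t=shot('top','t11');w=shot('wrist','w11');go(.4525,-.1495,.066,5,46.5)
k=np.array([.4555,-.1498])
for c,n in((w,'w'),(t,'t'),(s,'s')):
    im=c['img'];h=cv2.cvtColor(im,cv2.COLOR_RGB2HSV).astype(int);H,S,V=h[...,0],h[...,1],h[...,2]
    q=proj(c,[[*k,.084],[*k,.042]]);u,v=q.mean(0)
    Y,X=np.mgrid[:384,:512];rad=np.hypot(X-u,Y-v);sc=np.linalg.norm(proj(c,[[k[0]+.02,k[1],.084]])[0]-q[0])/.02
    m=((H<6)|(H>174))&(S>140)&(V>60)&(rad<.07*sc);p=(X[m].mean(),Y[m].mean()) if m.any() else None
    print(n,'knob px',q.round(1).tolist(),'scale',round(sc),'red',m.sum(),p and onz(c,p,.0415).round(4))
    # bar line: bright blob enclosed by dark
    wm=((V>120)&(S<60)&(np.hypot(X-q[0][0],Y-q[0][1])<.026*sc)).astype(np.uint8)
    nl,lab,st,ce=cv2.connectedComponentsWithStats(wm)
    for i in range(1,nl):
        if st[i][4]>=4:
            ys,xs=np.where(lab==i);P=np.array([onz(c,(x,y),.084)[:2] for x,y in zip(xs,ys)]);_,_,vv=np.linalg.svd(P-P.mean(0)) if len(P)>2 else (0,0,np.eye(2))
            print('  blob',st[i][4],P.mean(0).round(4),'dir',round(np.degrees(np.arctan2(vv[0][1],vv[0][0]))%180,1),'elong',_.round(4))
E
```

```text
t 38.7 tcp [ 0.3912 -0.214   0.2212] th 46.6 w 0.0851 F [0.2 0.6 0.1] total units [1.78  0.004 3.103] per row [0.356 0.001 0.621] twist units 0.0006
w knob px [[257.5, 88.4], [257.0, 89.8]] scale 1136 red 65 [ 0.4844 -0.1158  0.0415]
  blob 137 [ 0.4645 -0.1396] dir 46.9 elong [0.0777 0.0149]
  blob 8 [ 0.4637 -0.1276] dir 171.9 elong [0.0062 0.0007]
  blob 195 [ 0.4378 -0.1393] dir 61.5 elong [0.2013 0.0729]
  blob 139 [ 0.475  -0.1622] dir 58.8 elong [0.1226 0.03  ]
t knob px [[320.8, 210.8], [318.5, 213.3]] scale 388 red 9 [ 0.4836 -0.1169  0.0415]
  blob 16 [ 0.465  -0.1387] dir 44.3 elong [0.0261 0.0052]
s knob px [[194.1, 179.2], [196.1, 189.4]] scale 294 red 8 [ 0.4843 -0.1172  0.0415]
  blob 90 [ 0.4479 -0.1446] dir 29.1 elong [0.1181 0.0588]
```

The pointer is at 46.9° and the red mark lies about 1.3 mm off it at the 34 mm radius, within tolerance. Last, I check that nothing changed in the rack, mat and fader regions.

```bash
python3 - <<'E'
from fit import *
a=load('s10')['img'].astype(int);b=shot('scene','s12')['img'].astype(int)
d=np.abs(a-b).max(2)>60
for n,(x0,y0,x1,y1) in dict(rack=(238,185,430,262),mat=(230,160,280,218)).items(): print(n,d[y0:y1,x0:x1].sum())
c=load('s12');C=np.array([.4591,-.2340]);al=np.radians(4.4);ex=np.array([np.cos(al),np.sin(al)]);ey=np.array([-np.sin(al),np.cos(al)])
z=.0945
for n,lo,hi in(('blue',100,125),('orange',6,20)):
    for v in('s12','t11'):
        c=load(v);h=cv2.cvtColor(c['img'],cv2.COLOR_RGB2HSV).astype(int);m=((h[...,0]>lo)&(h[...,0]<hi)&(h[...,1]>120)&(h[...,2]>60))
        x,y=((-.045,-.0547) if n=='blue' else (.045,-.0343));q=proj(c,[[*(C+x*ex+y*ey),.078]])[0]
        Y,X=np.mgrid[:384,:512];k=m&(np.hypot(X-q[0],Y-q[1])<11)
        if k.any(): p=onz(c,(X[k].mean(),Y[k].mean()),.078)[:2];print(n,v,k.sum(),'off y mm',round(((p-C)@ey-y)*1000,1))
g=[.612,.249,-.1,1]
r=fit([(load('s12'),cmask(load('s12'),'r'),(330,180,380,240))],g,z0=.0625);print('red',r.x,r.fun);print(env.get_state()['finger_force'],env.get_state()['time'])
E
```

```text
rack 10
mat 0
blue s12 115 off y mm 1.2
orange s12 96 off y mm 1.1
red [ 0.61217308  0.24952434 -0.11900874  0.95739011] 50.676047673971546
0.0 38.75
```

```bash
python3 -c "
from h import *
print(ticket.hand_in())"
```

```text
the job is handed in; nothing more can be done
None
```

I handed the job in at 38.8 s and got no verdict back; by my last checks the white sample stands on the mat, both painted samples (red and yellow) hang on the rail, the faders are about 1 mm from their pointers, and the knob is about 1.3 mm from the red mark.

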